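Clamp the board evenly in the test jig

ROBOT

A 6-joint arm with a two-finger parallel gripper is mounted at the origin on the work surface. World frame = base frame: x ahead of the robot, y to its left, z up, the work surface at z = 0. Lengths are in m, angles in rad, forces in N, time in s.
With the tool pointing down it reaches from about 0.35 to 0.975 m from the base axis. Payload 4.9 kg.
Tool frame: the origin (TCP) lies between the finger pads; the fingertips stand 19 mm ahead of it and the grasp point (between the pads) is the TCP; z points along the fingers, y is the direction in which the jaws open and shut (so a half turn about z gives the same grasp; the last joint's range is limited). The gripper opens to 85 mm and grips with 20 to 120 N. Pads are 22 mm wide; open, the fingers measure 114 mm over their backs; the gripper's body (76 mm by 85 mm) begins 54 mm behind the grasp point. The pads swing forward as they close: fully open they stand 13 mm farther back than shut.
Start: joints at [0.99, 0.053, 1.613, -0, 1.476, -0.119], TCP at [0.278, 0.56, 0.25] pointing down, gripper open.
Joint ranges: [-3.01, 3.01], [-1.01, 2.22], [0.06, 2.58], [-1.02, 4.17], [0.09, 2.62], [-3.14, 3.14]. Speed limits (rad/s): [2.57, 2.57, 3.14, 3.14, 3.14, 3.14].

INTERFACE

Orientations are given as a unit quaternion [w, x, y, z].
In Python, from plant import state, grab_frame, calibration, job_done gives the robot as it stands. The module is installed in compiled form; this text tells all that it offers.
- The arm moves only by the tool servo_tool, never from a script. Its argument "deltas" is a list that holds one entry, the list of rows, each a list of 5 numbers: the finger opening in mm, from 0 to 85.4, then the shift along the world's x, y, z in mm, then the turn about the world's z in units of 6 degrees (1.0 is 6 degrees). A call has 1 to 5 rows; each row is the pose to reach, as a shift and turn from the pose commanded when the call began; what a row does not reach only later rows make up. A row lasts 1/8 s, in which the tool goes at most 62.5 mm and 10.7 degrees, less where a joint would pass 70% of its speed; a pose out of reach is approached as far as the arm can. A call with a gripper value outside its range is refused whole. The fingers move at their own pace and stop on an object; the grip force is fixed at half the most. Time passes only in rows, so rows that repeat a pose let the fingers close. It gives the time, the measured TCP pose, the force and the opening at its end, in the units of the state.
- state(): the state, without advancing time (a new reading comes with each control period).
- grab_frame(name): name is "scene" or "top" or "wrist"; returns the picture (480x640x3 uint8, red, green, blue); there is no depth.
- calibration(name): a dict with "intrinsics" (3x3 intrinsics, pixels), "world_from_camera" (4x4, takes a point from camera to world coordinates). Camera axes: x right, y down, z forward; pixel columns grow to the right and rows downward; lengths in m; the calibration is good to about 2 mm. A picture is of the moment at which its call begins: read the wrist's pose just before it. calibration takes no time and is no camera call; for the wrist camera it gives the pose at the moment of the call.
- job_done(): hands the job in, once; it reports no verdict.
The state is a dict: "time": time; "joint_pos": joint angles; "joint_vel": joint speeds; "joint_efforts": joint torques, N m; "tool_pos": TCP position; "tool_rot": TCP orientation; "contact_force": force on the tool from outside, world axes, zero at the start; "ft_torque": the same for the moment, N m; "gripper_width": opening from 0.0 (shut) to 1.0 (fully open).
Only numpy, scipy, OpenCV 4.12 (cv2) and the standard library are available. Lean on these libraries where they do the work, as an engineer would, in place of code of your own. Each camera call takes 0.05 s, during which the arm holds its last target.

TASK

Clamp the board in the sloping test jig by tightening the four knobs of its pressure frame clockwise, crosswise in two passes so that the frame presses evenly. First pass: turn each knob until you feel the spring bite and then only about 20 degrees more, going from one knob to the diagonally opposite one and then the other diagonal; second pass: again crosswise, turn each one until it comes up solid. Leave the other things on the bench where they are.

Things in the scene. Friction and masses are not known exactly. Their poses are not given: they have to be found in the camera images.
- jig: Board test jig, fixed to the bench: 230 x 270 mm aluminium base plate on posts carrying a black probe block (200 mm up the slope, 270 mm wide) tilted 25 degrees, its top facing up and towards the robot; on it a green circuit board under an aluminium pressure frame with four round black knobs. Origin: on the bench under the middle of the base; x points to the high rear, y left, z up.
- bed_top (a point): Middle of the pressure frame's top plane (in its open window), 110 mm above the bench. z: normal of the frame, leaning 25 degrees from vertical towards the robot; x: up the slope to the rear; y: left. The studs stand at x = -66 mm (front) or +66 mm (rear), y = +95 mm (left) or -95 mm (right).
- grip1 (a point): Centre of the front left knob. All four are alike: fluted, round, black, 56 mm across, 26 mm tall (13 mm each way from this point), red cap disc, white pointer; below it a steel skirt 28 mm across and a brass bush 36 mm across, 10 mm tall; the 12 mm stud end stands up to 14 mm out of the top. z: along the stud, outwards. 30 to 35 mm free under the knob. Diagonal partner: rear right.
- grip2 (a point): Centre of the front right knob; diagonal partner: rear left. Every knob tightens clockwise, seen from its outer end; a quarter turn lowers it 3 mm along the stud. It first runs free (0.12 N m) for a hidden 0.15 to 0.95 rad, different for each and not to be told from the pointer; then, 46.0 mm above bed_top, the spring bites and the torque jumps to 0.6 N m.
- grip3 (a point): Centre of the rear right knob; diagonal partner: front left. From the bite on, every knob's torque rises slowly from 0.6 to 0.7 N m (a hand at rest between small turns feels about half of that); 57 degrees after the bite it comes up solid on its bush, 44.1 mm above bed_top. A knob stays where it is left, and loosens when turned back.
- grip4 (a point): Centre of the rear left knob; diagonal partner: front right. The knob centres lie 132 mm apart up the slope and 190 mm apart across it; nothing stands above the knobs. The knob's sides are grippy plastic: squeezed with 30 N or more it turns without slipping until it is solid.
- reel_big: Reel of solder standing flat, red flanges 66 mm across, 52 mm tall. Origin: centre of its underside. Leave alone.
- reel_low: Low reel of solder lying flat, red flanges 64 mm across, 34 mm tall. Origin: centre of its underside. Leave alone.
- flux_bottle: White bottle with a red cap, 48 mm across, 120 mm tall, standing. Origin: centre of its underside. Leave alone.
- spare_board: Loose green circuit board, 100 x 75 mm, up to 16 mm high. Origin: centre of its underside. Leave alone.
- screwdriver: Screwdriver with a blue handle, 180 mm long, lying on the bench along its own x axis. Leave alone.
- multimeter: Yellow hand multimeter lying face up, 160 x 80 mm, 43 mm high. Origin: centre of its underside. Leave alone.
- parts_tray: Blue divided parts tray, 120 x 90 mm, 28 mm high. Origin: centre of its underside. Leave alone.

How it is judged:
By the outcome, as a careful person would: the job done as asked, in the order asked, and still so for the second after the job is handed in, with the robot touching nothing.
It also fails if it takes over 72 s, if anything falls off the work surface, if the arm or the gripper's body presses on something with over 40 N, if the wrist force passes 120 N, or if a joint passes its speed limit or range.

## Working session

There is one attempt and no reset: what is moved stays moved. The work goes in short steps, Python scripts to look and compute and a tool call to move; the robot and the scene stay as the last step left them, time stands still between calls to the robot, and variables do not carry over. Pictures are saved under pics/ and viewed, and the job is handed in when it is done.

Besides the shell and the picture viewer there is one more tool, called after ">>>" in YAML: its name, and indented under it one key for each argument. servo_tool: Moves the arm, as the interface text tells. Its arguments: {"type":"object","properties":{"deltas":{"type":"array","items":{"type":"array","items":{"type":"array","items":{"type":"number"}}}}},"required":["deltas"]}

```bash
mkdir -p pics
cat > h.py <<'E'
import numpy as np, cv2
from plant import state, grab_frame, calibration, job_done
def save(im,n): cv2.imwrite(f'pics/{n}.png',im[:,:,::-1])
E
python3 - <<'E'
from h import *
s=state(); print(s)
for n in("scene","top","wrist"):
    c=calibration(n); print(n,np.round(c['intrinsics'],1).tolist(),np.round(c['world_from_camera'],4).tolist())
    save(grab_frame(n),n+'0')
E
```

```text
{'time': 0.0, 'joint_pos': array([ 9.89954555e-01,  5.33604729e-02,  1.61430725e+00, -1.50983409e-06,
        1.47597218e+00, -1.19003670e-01]), 'joint_vel': array([ 0.00024112, -0.00063072,  0.00084063, -0.000187  ,  0.00134024,
       -0.00150718]), 'joint_efforts': array([ 7.98690598e-04, -3.93691099e+01, -3.70173061e+01, -5.14209637e-05,
        6.86397718e-03,  2.39679474e-05]), 'tool_pos': array([0.27817662, 0.55903041, 0.24905281]), 'tool_rot': array([-3.50218126e-04,  2.28872086e-01,  9.73455967e-01, -9.61848985e-04]), 'contact_force': array([ 0.59450012, -0.81419649,  0.0329301 ]), 'ft_torque': array([-0.04661795,  0.01587593,  0.00373376]), 'gripper_width': 0.9994825654119679}
scene [[472.0, 0.0, 308.9], [0.0, 472.0, 241.7], [0.0, 0.0, 1.0]] [[-0.6712, 0.6211, -0.4047, 1.055], [0.7411, 0.5507, -0.384, 0.4762], [-0.0156, -0.5577, -0.8299, 1.1314], [0.0, 0.0, 0.0, 1.0]]
top [[555.0, 0.0, 323.6], [0.0, 555.0, 244.5], [0.0, 0.0, 1.0]] [[0.0284, -0.9793, 0.2006, 0.2784], [-0.9996, -0.0274, 0.0078, -0.0085], [-0.0021, -0.2007, -0.9796, 1.4938], [0.0, 0.0, 0.0, 1.0]]
wrist [[341.2, 0.0, 322.2], [0.0, 341.2, 243.3], [0.0, 0.0, 1.0]] [[0.4458, 0.8502, 0.28, 0.2058], [0.8951, -0.4225, -0.1422, 0.5957], [-0.0026, 0.3141, -0.9494, 0.3727], [0.0, 0.0, 0.0, 1.0]]
```

View pics/top0.png

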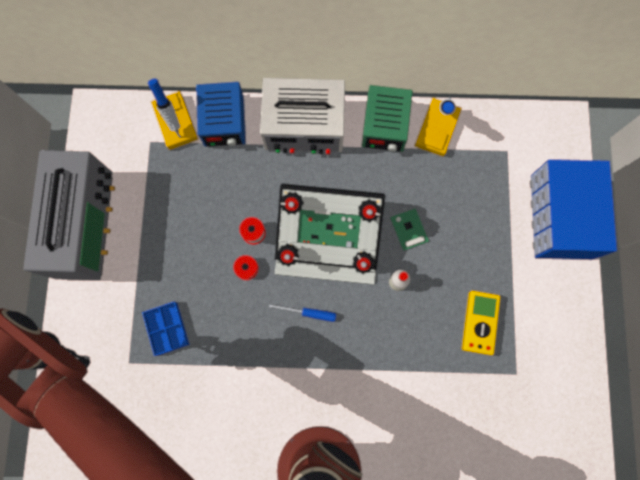

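View pics/scene0.png

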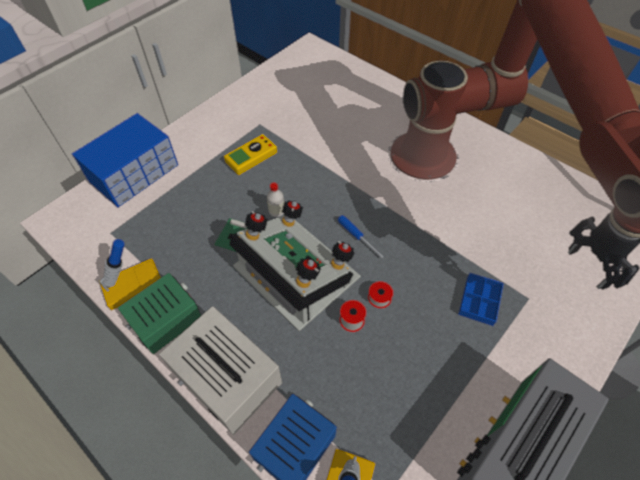

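Top view: four red knob caps at about (292,204), (369,211), (364,264), (288,257). The reels sit left of the jig at (252,230) and (245,267), and the bottle is at (400,279). Next I'll triangulate the caps.

```bash
cat >> h.py <<'E'
def caps(im,n):
    hsv=cv2.cvtColor(im,cv2.COLOR_RGB2HSV)
    m=((hsv[...,0]<8)|(hsv[...,0]>172))&(hsv[...,1]>150)&(hsv[...,2]>90)
    k,l,st,ce=cv2.connectedComponentsWithStats(m.astype(np.uint8))
    return [(np.round(ce[i],1),st[i]) for i in range(1,k) if st[i][4]>25]
def ray(n,px,c=None):
    c=c or calibration(n); K=c['intrinsics'];T=c['world_from_camera']
    d=T[:3,:3]@np.linalg.solve(K,[px[0],px[1],1.]); return T[:3,3],d/np.linalg.norm(d)
def tri(rays):
    A=sum(np.eye(3)-np.outer(d,d) for o,d in rays); b=sum((np.eye(3)-np.outer(d,d))@o for o,d in rays)
    p=np.linalg.solve(A,b); return p,[np.linalg.norm((np.eye(3)-np.outer(d,d))@(p-o))*1e3 for o,d in rays]
E
python3 - <<'E'
from h import *
for n in("scene","top"):
    im=cv2.imread(f'pics/{n}0.png')[:,:,::-1]
    for c,s in caps(im,n): print(n,c,s)
    im=np.ascontiguousarray(im)
    cr=im[180:300,220:420] if n=="top" else im[190:310,220:380]
    save(cv2.resize(cr,None,fx=4,fy=4,interpolation=cv2.INTER_CUBIC),n+'_crop')
E
```

```text
scene [273.6 186.5] [270 183   8   8  49]
scene [293.3 205.7] [288 202  12   7  39]
scene [256.6 218.1] [251 214  13   8  47]
scene [344.3 248.3] [339 243  12   9  41]
scene [309.2 265.2] [303 260  14  10  55]
scene [380.4 291.9] [368 281  25  22 381]
scene [352.4 312.8] [340 300  26  32 482]
top [376.5 141.3] [371 140  12   4  26]
top [291.4 203.3] [285 197  14  14 123]
top [368.6 211.3] [362 205  15  14 125]
top [251.4 229. ] [240 217  25  26 444]
top [286.8 255.7] [280 250  14  13 112]
top [245.6 267.3] [234 256  24  24 443]
top [363.3 263.5] [357 257  14  14 114]
top [403.4 275.8] [400 272   8   9  56]
top [ 34.9 392.2] [ 17 369  35  42 369]
top [ 87.2 439. ] [  36  384  125   96 4430]
top [ 22.6 417.7] [ 19 413   8   9  26]
top [310.5 441.7] [279 428  66  47 588]
```

View pics/top_crop.png

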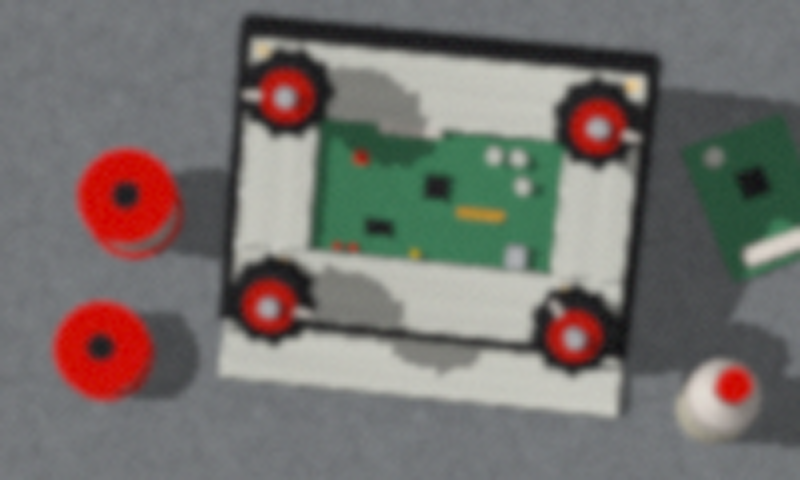

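View pics/scene_crop.png

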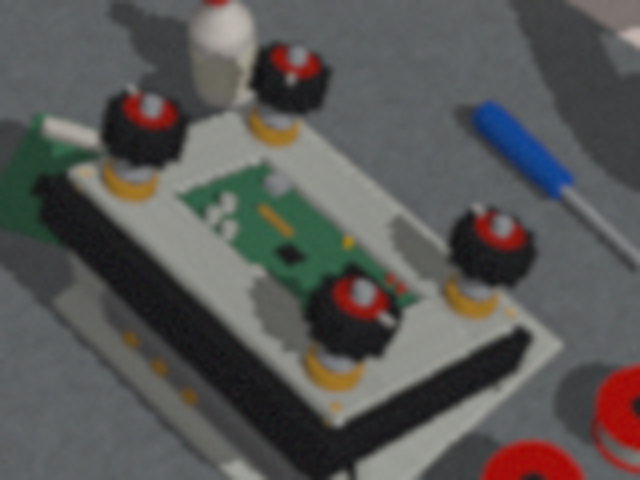

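```bash
cat >> h.py <<'E'
def onplane(n,px,z,c=None):
    o,d=ray(n,px,c); return o+d*(z-o[2])/d[2]
E
python3 - <<'E'
from h import *
from scipy.optimize import least_squares
T={'FL':(287,256.5),'FR':(364,264),'RR':(369.5,212),'RL':(292,204)}
S={'FL':(344.8,247.7),'FR':(294,205.3),'RR':(257.5,217.9),'RL':(310,264.8)}
B={'FL':(-66,95),'FR':(-66,-95),'RR':(66,-95),'RL':(66,95)}
s,c=np.sin(np.radians(25)),np.cos(np.radians(25))
def loc(k,h): x,y=B[k]; return np.array([x*c-h*s,y,110+x*s+h*c])/1e3
P={}
for k in T:
    z=loc(k,60)[2]; P[k]=onplane('top',T[k],z)
    p,r=tri([ray('top',T[k]),ray('scene',S[k])]); print(k,'plane',P[k].round(4),'scene-plane',onplane('scene',S[k],z).round(4),'tri',p.round(4),np.round(r,1))
def f(v,full=False):
    R=np.array([[np.cos(v[2]),-np.sin(v[2])],[np.sin(v[2]),np.cos(v[2])]])
    return np.concatenate([R@loc(k,60)[:2]+v[:2]-P[k][:2] for k in P])
q=least_squares(f,[.5,0,0]); print(q.x,np.degrees(q.x[2]),np.round(f(q.x)*1e3,1))
v=q.x;R=np.array([[np.cos(v[2]),-np.sin(v[2])],[np.sin(v[2]),np.cos(v[2])]])
for k in P:
    l=loc(k,47); print(k,'centre',(R@l[:2]+v[:2]).round(4),l[2].round(4))
E
```

```text
FL plane [0.5235 0.0924 0.1365] scene-plane [0.5235 0.0957 0.1365] tri [0.5231 0.0937 0.1344] [1.4 1.4]
FR plane [ 0.51   -0.0992  0.1365] scene-plane [ 0.5093 -0.0928  0.1365] tri [ 0.5089 -0.0971  0.1333] [2.8 2.8]
RR plane [ 0.6285 -0.107   0.1923] scene-plane [ 0.6291 -0.1017  0.1923] tri [ 0.6283 -0.1058  0.1885] [1.9 1.9]
RL plane [0.6434 0.0815 0.1923] scene-plane [0.6433 0.0871 0.1923] tri [0.643  0.0836 0.1889] [2.3 2.3]
[ 0.60162491 -0.00998303 -0.07562367] -4.332916982622149 [ 0.4 -1.2 -0.5  0.9  0.3 -0.3 -0.2  0.6]
FL centre [0.5294 0.0908] 0.1247
FR centre [ 0.515  -0.0987] 0.1247
RR centre [ 0.6343 -0.1077] 0.1805
RL centre [0.6486 0.0817] 0.1805
```

>>> servo_tool:
  deltas:
    - [[85,251,-467,0,7.9],[85,251,-467,0,7.9],[85,251,-467,0,7.9],[85,251,-467,0,7.9],[85,251,-467,0,7.9]]

```text
time: 0.78
tool_pos: [0.4201, 0.2963, 0.2502]
tool_rot: [0.0, -0.184, 0.983, 0.0]
contact_force: [0.5, -0.2, 0.3]
gripper_width: 0.997
```

>>> servo_tool:
  deltas:
    - [[85,102,-191,0,0],[85,102,-191,0,0],[85,102,-191,0,0],[85,102,-191,0,0],[85,102,-191,0,0]]

```text
time: 1.4
tool_pos: [0.5222, 0.1052, 0.25]
tool_rot: [-0.0, -0.18, 0.984, 0.0]
contact_force: [-0.7, -0.0, 0.4]
gripper_width: 0.991
```

Run:
```python
from h import *
s=state(); print(s['tool_pos'],s['tool_rot'],s['time']); c=calibration('wrist'); im=grab_frame('wrist'); save(im,'w1'); np.save('w1.npy',c['world_from_camera'])
for r in caps(im,'w'): print(*r)
```

```text
[0.52215843 0.10518639 0.24997968] [-4.08835863e-04 -1.79949472e-01  9.83675768e-01  5.69677180e-05] 1.4
[ 43.6 127. ] [  14  103   57   48 1586]
[420.4 236.2] [ 387  204   66   63 2701]
[306.8 242.8] [ 285  220   45   46 1314]
[373.7 318.3] [ 343  277   62   71 2521]
[236.9 412.4] [212 397  44  43 908]
[ 18.3 416.7] [  0 406  37  23 486]
```

View pics/w1.png

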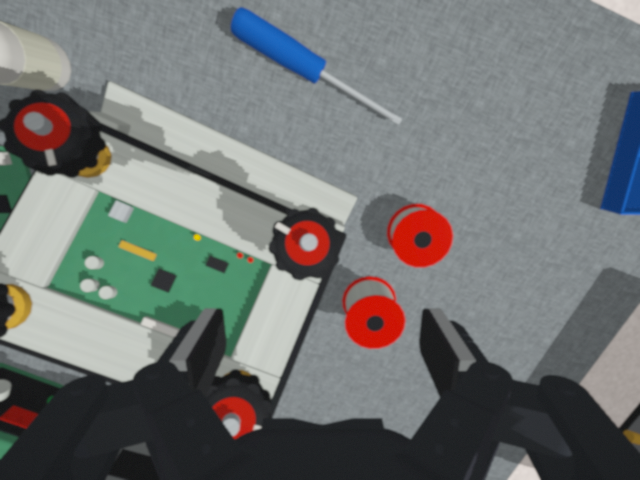

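Run:
```python
from h import *
c={'intrinsics':calibration('wrist')['intrinsics'],'world_from_camera':np.load('w1.npy')}
print(c['world_from_camera'].round(3).tolist())
for k,px,z in (('FL',(307.5,243),.1365),('FR',(42.5,127),.1365)): 
    p=onplane('wrist',px,z,c); print(k,p.round(4))
T={'FL':(287,256.5),'FR':(364,264)};S={'FL':(344.8,247.7),'FR':(294,205.3)}
for k,px in (('FL',(307.5,243)),('FR',(42.5,127))):
    p,r=tri([ray('wrist',px,c),ray('top',T[k]),ray('scene',S[k])]);print(k,p.round(4),np.round(r,1))
```

```text
[[-0.354, 0.888, 0.293, 0.447], [0.935, 0.336, 0.111, 0.077], [0.001, 0.313, -0.95, 0.374], [0.0, 0.0, 0.0, 1.0]]
FL [0.5232 0.0944 0.1365]
FR [ 0.5093 -0.0959  0.1365]
FL [0.5233 0.0941 0.1351] [0.5 1.6 1.3]
FR [ 0.5093 -0.097   0.1344] [0.7 2.6 3.1]
```

>>> servo_tool:
  deltas:
    - [[85,8,-11,-30,0],[85,8,-11,-75,0],[85,8,-11,-110,0],[85,8,-11,-128,0],[70,8,-11,-128,0]]

```text
time: 2.08
tool_pos: [0.5286, 0.0967, 0.1213]
tool_rot: [-0.001, -0.182, 0.983, 0.0]
contact_force: [0.4, 0.4, -0.7]
gripper_width: 0.824
```

>>> servo_tool:
  deltas:
    - [[62,1,-2.5,0,0],[50,1,-2.5,0,0],[45,1,-2.5,0,0]]

```text
time: 2.45
tool_pos: [0.5319, 0.0941, 0.1251]
tool_rot: [0.002, -0.182, 0.983, 0.0]
contact_force: [-3.5, 2.1, 7.0]
gripper_width: 0.655
```

```bash
cat > st.py <<'E'
from h import *
s=state(); a=s['tool_rot']; 
from scipy.spatial.transform import Rotation as R
y=R.from_quat([a[1],a[2],a[3],a[0]]).apply([0,1,0]); 
ang=(np.degrees(np.arctan2(y[1],y[0]))+360)%180-85.8
th=np.degrees(np.arctan(.9063*np.tan(np.radians(ang))))
print(round(s['time'],2),'pos',s['tool_pos'].round(4),'psi',round(ang,2),'knob',round(th,2),'F',s['contact_force'].round(1),'M',s['ft_torque'].round(3),'w',round(s['gripper_width']*85.4,1),'vel',np.abs(s['joint_vel']).max().round(3))
E
python3 st.py
```

```text
2.45 pos [0.5319 0.0941 0.1251] psi 25.13 knob 23.03 F [-3.5  2.1  7. ] M [0.444 0.488 0.02 ] w 56.0 vel 0.002
```

>>> servo_tool:
  deltas:
    - [[45,0,0,0,-0.5],[45,0,0,-0.2,-1.0],[45,0,0,-0.2,-1.4]]

```text
time: 2.82
tool_pos: [0.5321, 0.0937, 0.125]
tool_rot: [0.002, -0.109, 0.994, 0.0]
contact_force: [-2.7, -0.0, 5.0]
gripper_width: 0.657
```

```bash
python3 st.py
```

```text
2.83 pos [0.5321 0.0937 0.125 ] psi 16.69 knob 15.21 F [-2.7 -0.   5. ] M [0.418 0.361 0.338] w 56.1 vel 0.328
```

>>> servo_tool:
  deltas:
    - [[45,0,0,0,-0.4],[45,0,0,-0.1,-0.8]]

```text
time: 3.08
tool_pos: [0.5322, 0.0935, 0.1249]
tool_rot: [0.002, -0.067, 0.998, 0.0]
contact_force: [-2.3, -1.6, 5.0]
gripper_width: 0.653
```

```bash
python3 st.py
```

```text
3.08 pos [0.5322 0.0935 0.1249] psi 11.91 knob 10.82 F [-2.3 -1.6  5. ] M [0.534 0.345 0.483] w 55.8 vel 0.33
```

>>> servo_tool:
  deltas:
    - [[45,0,0,0,-0.4],[45,0,0,-0.1,-0.8]]

```text
time: 3.32
tool_pos: [0.5323, 0.0933, 0.1247]
tool_rot: [0.002, -0.026, 1.0, 0.0]
contact_force: [-1.5, -3.6, 4.9]
gripper_width: 0.656
```

```bash
python3 st.py
```

```text
3.33 pos [0.5323 0.0933 0.1247] psi 7.12 knob 6.46 F [-1.5 -3.6  4.9] M [0.545 0.191 0.594] w 56.0 vel 0.329
```

>>> servo_tool:
  deltas:
    - [[45,0,0,0,-0.4],[45,0,0,-0.1,-0.8]]

```text
time: 3.58
tool_pos: [0.5324, 0.093, 0.1246]
tool_rot: [0.002, 0.016, 1.0, -0.0]
contact_force: [-1.8, -4.7, 5.0]
gripper_width: 0.656
```

```bash
python3 st.py
```

```text
3.58 pos [0.5324 0.093  0.1246] psi 2.34 knob 2.12 F [-1.8 -4.7  5. ] M [0.619 0.13  0.681] w 56.0 vel 0.33
```

```bash
python3 - <<'E'
from h import *
im=grab_frame('wrist'); save(im[250:480,180:480].repeat(2,0).repeat(2,1),'w2'); save(grab_frame('scene')[190:310,220:400].repeat(4,0).repeat(4,1),'s2')
E
python3 st.py
```

```text
3.67 pos [0.5324 0.093  0.1246] psi 2.39 knob 2.16 F [-1.5 -5.1  6.4] M [0.655 0.166 0.667] w 56.1 vel 0.016
```

View pics/w2.png

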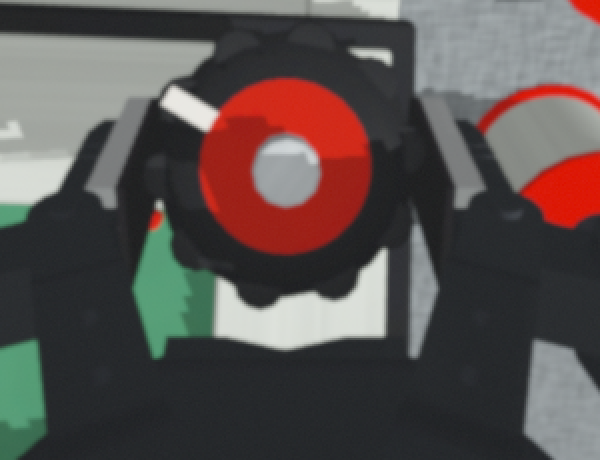

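View pics/s2.png

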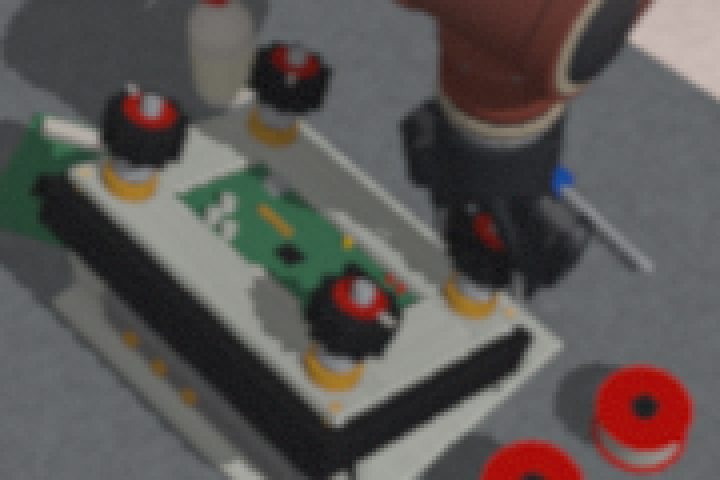

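>>> servo_tool:
  deltas:
    - [[45,0,0,0,-0.4],[45,0,0,-0.1,-0.8]]

```text
time: 3.92
tool_pos: [0.5324, 0.0928, 0.1245]
tool_rot: [0.002, 0.058, 0.998, -0.0]
contact_force: [-1.6, -5.3, 5.5]
gripper_width: 0.654
```

```bash
python3 st.py
```

```text
3.92 pos [0.5324 0.0928 0.1245] psi -2.44 knob -2.21 F [-1.6 -5.3  5.5] M [0.687 0.074 0.822] w 55.8 vel 0.33
```

>>> servo_tool:
  deltas:
    - [[45,0,0,0,-0.4],[45,0,0,-0.1,-0.8]]

```text
time: 4.18
tool_pos: [0.5329, 0.0922, 0.124]
tool_rot: [0.003, 0.1, 0.995, -0.001]
contact_force: [19.1, -12.8, -31.0]
gripper_width: 0.641
```

```bash
cat >> st.py <<'E'
n=np.array([-.4215,.031,.906]); ex=np.array([.904,-.066,.4226])
print('Mn',round(s['ft_torque']@n,3),'Mex',round(s['ft_torque']@ex,3),'Mey',round(s['ft_torque']@np.cross(n,ex),3))
E
python3 st.py
```

```text
4.17 pos [0.5329 0.0922 0.124 ] psi -7.24 knob -6.57 F [ 19.1 -12.8 -31. ] M [-2.271 -2.622 -0.072] w 54.8 vel 0.369
Mn 0.811 Mex -1.911 Mey -2.78
```

```bash
python3 - <<'E'
from h import *
im=grab_frame('wrist'); save(im[250:480,180:480].repeat(2,0).repeat(2,1),'w3')
E
python3 st.py
```

```text
4.22 pos [0.5334 0.0919 0.1224] psi -7.41 knob -6.73 F [12.5 -1.2 -6.4] M [-1.06  -1.596 -0.533] w 54.5 vel 0.034
Mn -0.086 Mex -1.079 Mey -1.668
```

View pics/w3.png

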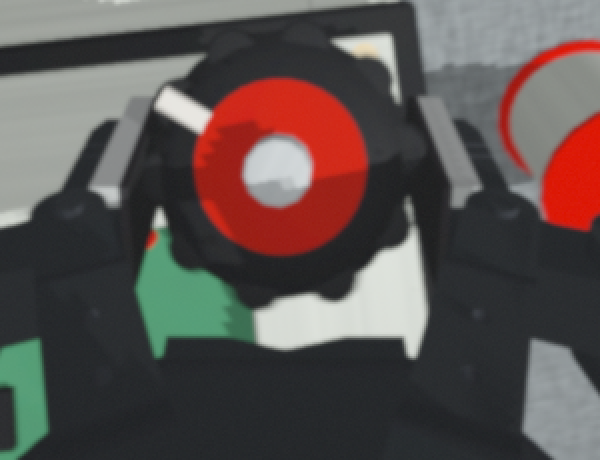

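>>> servo_tool:
  deltas:
    - [[45,0,0,0,0]]

```text
time: 4.35
tool_pos: [0.5334, 0.0919, 0.1224]
tool_rot: [0.004, 0.101, 0.995, -0.001]
contact_force: [11.3, -1.8, -9.5]
gripper_width: 0.636
```

```bash
python3 st.py
```

```text
4.35 pos [0.5334 0.0919 0.1224] psi -7.35 knob -6.67 F [11.3 -1.8 -9.5] M [-1.177 -1.33  -0.527] w 54.3 vel 0.004
Mn -0.023 Mex -1.199 Mey -1.412
```

>>> servo_tool:
  deltas:
    - [[45,0,0,0,-0.35],[45,0,0,-0.1,-0.7]]

```text
time: 4.6
tool_pos: [0.5334, 0.0917, 0.1223]
tool_rot: [0.004, 0.137, 0.991, -0.002]
contact_force: [10.2, -4.2, -7.6]
gripper_width: 0.64
```

```bash
python3 st.py
```

```text
4.6 pos [0.5334 0.0917 0.1223] psi -11.55 knob -10.49 F [10.2 -4.2 -7.6] M [-1.36  -1.183 -0.207] w 54.6 vel 0.288
Mn 0.349 Mex -1.239 Mey -1.278
```

>>> servo_tool:
  deltas:
    - [[45,0,0,0,-0.35],[45,0,0,-0.1,-0.7]]

```text
time: 4.85
tool_pos: [0.5334, 0.0913, 0.1222]
tool_rot: [0.004, 0.173, 0.985, -0.002]
contact_force: [9.1, -5.7, -7.7]
gripper_width: 0.639
```

```bash
python3 st.py
```

```text
4.85 pos [0.5334 0.0913 0.1222] psi -15.74 knob -14.33 F [ 9.1 -5.7 -7.7] M [-1.313 -1.161 -0.056] w 54.6 vel 0.288
Mn 0.466 Mex -1.134 Mey -1.254
```

>>> servo_tool:
  deltas:
    - [[45,0,0,0,0]]

```text
time: 4.97
tool_pos: [0.5334, 0.0913, 0.1222]
tool_rot: [0.004, 0.173, 0.985, -0.002]
contact_force: [10.3, -5.2, -8.3]
gripper_width: 0.635
```

```bash
python3 st.py
```

```text
4.97 pos [0.5334 0.0913 0.1222] psi -15.69 knob -14.28 F [10.3 -5.2 -8.3] M [-1.23  -1.173 -0.124] w 54.3 vel 0.007
Mn 0.37 Mex -1.087 Mey -1.259
```

Add to st.py:
```python
F=s['contact_force']; print('TAU',round((s['ft_torque']+np.cross([0,0,.16],F))@n,3))
```

```text
(no output)
```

>>> servo_tool:
  deltas:
    - [[45,0,0,0,-0.4],[45,0,0,-0.1,-0.8]]

```text
time: 5.22
tool_pos: [0.5333, 0.091, 0.122]
tool_rot: [0.004, 0.214, 0.977, -0.002]
contact_force: [9.4, -7.0, -8.0]
gripper_width: 0.641
```

```bash
python3 st.py
```

```text
5.22 pos [0.5333 0.091  0.122 ] psi -20.53 knob -18.75 F [ 9.4 -7.  -8. ] M [-1.247 -1.114  0.09 ] w 54.7 vel 0.33
Mn 0.573 Mex -1.016 Mey -1.202
TAU 0.15
```

>>> servo_tool:
  deltas:
    - [[45,0,0,0,-0.4],[45,0,0,-0.1,-0.8]]

```text
time: 5.48
tool_pos: [0.5332, 0.0907, 0.1219]
tool_rot: [0.004, 0.255, 0.967, -0.002]
contact_force: [9.0, -9.0, -7.3]
gripper_width: 0.636
```

```bash
python3 st.py
```

```text
5.47 pos [0.5332 0.0907 0.1219] psi -25.32 knob -23.21 F [ 9.  -9.  -7.3] M [-1.292 -1.1    0.196] w 54.3 vel 0.331
Mn 0.688 Mex -1.013 Mey -1.191
TAU 0.125
```

>>> servo_tool:
  deltas:
    - [[75,0,0,0,0],[75,0,0,0,1.7],[75,0,0,0,3.4],[75,0,0,0,5.1],[75,0,0,0,6.8]]

```text
time: 6.1
tool_pos: [0.5312, 0.0935, 0.1223]
tool_rot: [0.001, -0.102, 0.995, -0.0]
contact_force: [0.3, 0.5, -0.3]
gripper_width: 0.878
```

```bash
python3 st.py
```

```text
6.1 pos [0.5312 0.0935 0.1223] psi 15.9 knob 14.48 F [ 0.3  0.5 -0.3] M [-0.017  0.008  0.032] w 75.0 vel 1.411
Mn 0.036 Mex -0.003 Mey 0.007
TAU 0.073
```

>>> servo_tool:
  deltas:
    - [[62,1,-1,0,0],[50,1,-1,0,0],[45,1,-1,0,0]]

```text
time: 6.48
tool_pos: [0.5321, 0.0934, 0.1228]
tool_rot: [0.001, -0.097, 0.995, 0.001]
contact_force: [-3.2, 3.0, 5.4]
gripper_width: 0.652
```

```bash
python3 st.py
```

```text
6.47 pos [0.5321 0.0934 0.1228] psi 15.37 knob 13.99 F [-3.2  3.   5.4] M [ 0.534  0.429 -0.149] w 55.6 vel 0.002
Mn -0.347 Mex 0.391 Mey 0.466
TAU -0.16
```

>>> servo_tool:
  deltas:
    - [[45,0,0,0,-0.4],[45,0,0,-0.1,-0.8]]

```text
time: 6.72
tool_pos: [0.5322, 0.0932, 0.1228]
tool_rot: [0.001, -0.055, 0.998, 0.001]
contact_force: [-3.1, 1.9, 4.6]
gripper_width: 0.649
```

```bash
python3 st.py
```

```text
6.72 pos [0.5322 0.0932 0.1228] psi 10.54 knob 9.57 F [-3.1  1.9  4.6] M [0.53  0.368 0.242] w 55.4 vel 0.327
Mn 0.008 Mex 0.557 Mey 0.405
TAU 0.117
```

>>> servo_tool:
  deltas:
    - [[45,0,0,0,-0.3],[45,0,0,-0.1,-0.6]]

```text
time: 6.98
tool_pos: [0.5323, 0.093, 0.1226]
tool_rot: [0.001, -0.024, 1.0, 0.001]
contact_force: [-1.9, 1.5, 6.0]
gripper_width: 0.648
```

```bash
python3 st.py
```

```text
6.97 pos [0.5323 0.093  0.1226] psi 6.99 knob 6.34 F [-1.9  1.5  6. ] M [0.64  0.318 0.374] w 55.3 vel 0.246
Mn 0.079 Mex 0.716 Mey 0.363
TAU 0.168
```

>>> servo_tool:
  deltas:
    - [[45,0,0,0,-0.3],[45,0,0,-0.1,-0.6]]

```text
time: 7.22
tool_pos: [0.5323, 0.0929, 0.1225]
tool_rot: [0.001, 0.007, 1.0, 0.001]
contact_force: [-3.0, -0.5, 6.5]
gripper_width: 0.646
```

```bash
python3 st.py
```

```text
7.22 pos [0.5323 0.0929 0.1225] psi 3.4 knob 3.08 F [-3.  -0.5  6.5] M [0.681 0.372 0.446] w 55.2 vel 0.248
Mn 0.129 Mex 0.78 Mey 0.42
TAU 0.078
```

>>> servo_tool:
  deltas:
    - [[45,0,0,0,-0.3],[45,0,0,-0.1,-0.6]]

```text
time: 7.48
tool_pos: [0.5324, 0.0927, 0.1225]
tool_rot: [0.001, 0.038, 0.999, 0.0]
contact_force: [-2.7, -1.0, 6.6]
gripper_width: 0.643
```

```bash
python3 st.py;  python3 - <<'E'
from h import *
im=grab_frame('wrist'); save(im[250:480,180:480].repeat(2,0).repeat(2,1),'w4')
E
```

```text
7.47 pos [0.5324 0.0927 0.1225] psi -0.11 knob -0.1 F [-2.7 -1.   6.6] M [0.602 0.319 0.995] w 54.9 vel 0.244
Mn 0.658 Mex 0.944 Mey 0.361
TAU 0.576
```

View pics/w4.png

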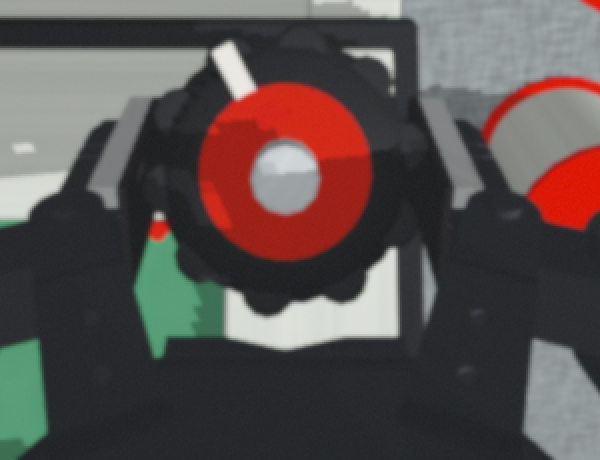

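>>> servo_tool:
  deltas:
    - [[45,0,0,-0.1,-0.8],[45,0,0,-0.3,-1.7],[45,0,0,-0.4,-2.6],[45,0,0,-0.5,-3.4]]

```text
time: 8.02
tool_pos: [0.5343, 0.0907, 0.1204]
tool_rot: [0.004, 0.215, 0.977, -0.001]
contact_force: [10.0, -8.1, -7.9]
gripper_width: 0.642
```

```bash
python3 st.py;  python3 - <<'E'
from h import *
im=grab_frame('wrist'); save(im[250:480,180:480].repeat(2,0).repeat(2,1),'w5')
E
```

```text
8.03 pos [0.5343 0.0907 0.1204] psi -20.59 knob -18.8 F [10.  -8.1 -7.9] M [-0.3   -1.896  1.254] w 54.8 vel 0.656
Mn 1.203 Mex 0.384 Mey -1.912
TAU 0.704
```

View pics/w5.png

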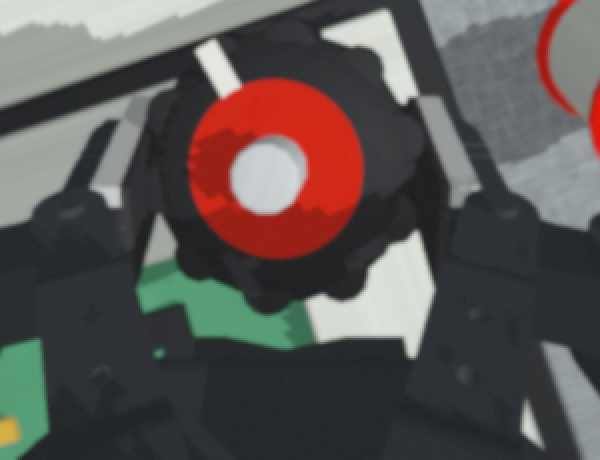

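>>> servo_tool:
  deltas:
    - [[85,0,0,0,0],[85,0,0,50,0],[85,15,-25,105,1.5],[85,40,-75,120,3.2],[85,65,-125,120,4.9]]

```text
time: 8.7
tool_pos: [0.5984, -0.0337, 0.2438]
tool_rot: [0.003, -0.044, 0.999, -0.001]
contact_force: [0.6, 0.9, -0.6]
gripper_width: 0.995
```

>>> servo_tool:
  deltas:
    - [[85,25,-45,0,1.7],[85,40,-73,0,2.7],[85,40,-73,-30,2.7],[85,40,-73,-50,2.7],[85,40,-73,-64,2.7]]

```text
time: 9.32
tool_pos: [0.6359, -0.105, 0.1746]
tool_rot: [-0.001, -0.182, 0.983, 0.0]
contact_force: [0.2, -0.8, -0.1]
gripper_width: 0.993
```

```bash
python3 st.py;  python3 - <<'E'
from h import *
im=grab_frame('wrist'); save(im[250:480,180:480].repeat(2,0).repeat(2,1),'w6')
E
```

```text
9.32 pos [ 0.6359 -0.105   0.1746] psi 25.13 knob 23.03 F [ 0.2 -0.8 -0.1] M [ 0.024  0.019 -0.006] w 84.8 vel 0.186
Mn -0.015 Mex 0.018 Mey 0.021
TAU -0.068
```

View pics/w6.png

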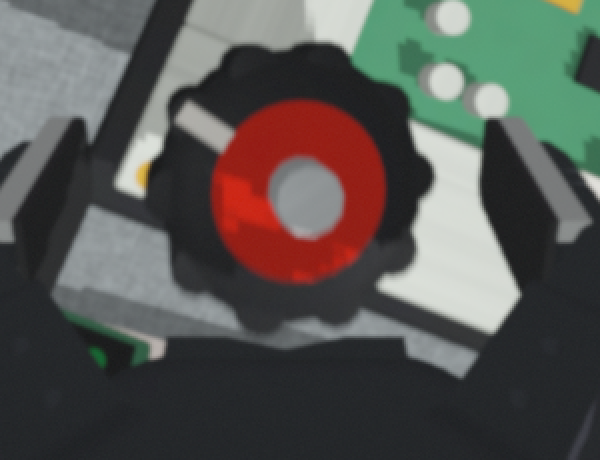

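>>> servo_tool:
  deltas:
    - [[62,0,0,2.5,0],[50,0,0,2.5,0],[45,0,0,2.5,0]]

```text
time: 9.75
tool_pos: [0.637, -0.1045, 0.1813]
tool_rot: [0.001, -0.182, 0.983, 0.001]
contact_force: [-3.8, 4.5, 4.5]
gripper_width: 0.657
```

```bash
python3 st.py
```

```text
9.75 pos [ 0.637  -0.1045  0.1813] psi 25.17 knob 23.07 F [-3.8  4.5  4.5] M [ 0.565  0.528 -0.045] w 56.1 vel 0.003
Mn -0.263 Mex 0.457 Mey 0.567
TAU 0.023
```

>>> servo_tool:
  deltas:
    - [[45,0,0,0,-0.6],[45,0,0,-0.2,-1.3]]

```text
time: 10.0
tool_pos: [0.6372, -0.1048, 0.1811]
tool_rot: [0.001, -0.114, 0.993, 0.0]
contact_force: [-2.7, 1.5, 2.8]
gripper_width: 0.653
```

```bash
python3 st.py
```

```text
10.0 pos [ 0.6372 -0.1048  0.1811] psi 17.27 knob 15.74 F [-2.7  1.5  2.8] M [0.611 0.458 0.271] w 55.7 vel 0.579
Mn 0.002 Mex 0.637 Mey 0.501
TAU 0.091
```

>>> servo_tool:
  deltas:
    - [[45,0,0,0,-0.3],[45,0,0,-0.1,-0.6]]

```text
time: 10.25
tool_pos: [0.6373, -0.105, 0.1809]
tool_rot: [0.001, -0.083, 0.997, 0.0]
contact_force: [-4.0, 2.5, 7.5]
gripper_width: 0.652
```

```bash
python3 st.py
```

```text
10.25 pos [ 0.6373 -0.105   0.1809] psi 13.74 knob 12.5 F [-4.   2.5  7.5] M [1.036 0.589 0.402] w 55.7 vel 0.245
Mn -0.054 Mex 1.068 Mey 0.663
TAU 0.096
```

Free. I'll go on in small steps.

>>> servo_tool:
  deltas:
    - [[45,0,0,0,-0.3],[45,0,0,-0.1,-0.6]]

```text
time: 10.5
tool_pos: [0.6374, -0.1052, 0.1808]
tool_rot: [0.001, -0.052, 0.999, 0.0]
contact_force: [-3.7, 1.2, 6.7]
gripper_width: 0.657
```

```bash
python3 st.py
```

```text
10.5 pos [ 0.6374 -0.1052  0.1808] psi 10.15 knob 9.21 F [-3.7  1.2  6.7] M [1.047 0.543 0.486] w 56.1 vel 0.248
Mn 0.016 Mex 1.116 Mey 0.617
TAU 0.08
```

>>> servo_tool:
  deltas:
    - [[45,0,0,0,-0.3],[45,0,0,-0.1,-0.6]]

```text
time: 10.75
tool_pos: [0.6375, -0.1053, 0.1807]
tool_rot: [0.001, -0.021, 1.0, 0.0]
contact_force: [-3.1, 0.2, 6.6]
gripper_width: 0.652
```

```bash
python3 st.py
```

```text
10.75 pos [ 0.6375 -0.1053  0.1807] psi 6.55 knob 5.94 F [-3.1  0.2  6.6] M [1.176 0.412 0.588] w 55.7 vel 0.247
Mn 0.05 Mex 1.285 Mey 0.496
TAU 0.049
```

>>> servo_tool:
  deltas:
    - [[45,0,0,0,-0.3],[45,0,0,-0.1,-0.6]]

```text
time: 11.0
tool_pos: [0.6375, -0.1055, 0.1806]
tool_rot: [0.001, 0.011, 1.0, 0.0]
contact_force: [-3.7, -1.3, 6.2]
gripper_width: 0.652
```

```bash
python3 st.py
```

```text
11.0 pos [ 0.6375 -0.1055  0.1806] psi 2.96 knob 2.68 F [-3.7 -1.3  6.2] M [1.19  0.421 0.673] w 55.7 vel 0.247
Mn 0.121 Mex 1.332 Mey 0.506
TAU 0.013
```

>>> servo_tool:
  deltas:
    - [[45,0,0,0,-0.3],[45,0,0,-0.1,-0.6]]

```text
time: 11.25
tool_pos: [0.6375, -0.1056, 0.1805]
tool_rot: [0.001, 0.042, 0.999, 0.0]
contact_force: [-4.0, -2.1, 6.1]
gripper_width: 0.654
```

```bash
python3 st.py
```

```text
11.25 pos [ 0.6375 -0.1056  0.1805] psi -0.63 knob -0.58 F [-4.  -2.1  6.1] M [1.315 0.28  0.728] w 55.8 vel 0.247
Mn 0.114 Mex 1.478 Mey 0.375
TAU -0.05
```

>>> servo_tool:
  deltas:
    - [[45,0,0,0,-0.3],[45,0,0,-0.1,-0.6]]

```text
time: 11.5
tool_pos: [0.6376, -0.1058, 0.1804]
tool_rot: [0.001, 0.074, 0.997, 0.0]
contact_force: [-3.5, -1.8, 5.6]
gripper_width: 0.654
```

```bash
python3 st.py
```

```text
11.5 pos [ 0.6376 -0.1058  0.1804] psi -4.23 knob -3.84 F [-3.5 -1.8  5.6] M [1.308 0.198 0.928] w 55.9 vel 0.247
Mn 0.296 Mex 1.561 Mey 0.292
TAU 0.157
```

>>> servo_tool:
  deltas:
    - [[45,0,0,0,-0.3],[45,0,0,-0.1,-0.6]]

```text
time: 11.75
tool_pos: [0.6376, -0.106, 0.1803]
tool_rot: [0.002, 0.105, 0.994, 0.0]
contact_force: [-4.3, -3.4, 5.1]
gripper_width: 0.652
```

```bash
python3 st.py
```

```text
11.75 pos [ 0.6376 -0.106   0.1803] psi -7.83 knob -7.1 F [-4.3 -3.4  5.1] M [1.381 0.075 0.966] w 55.7 vel 0.246
Mn 0.295 Mex 1.652 Mey 0.176
TAU 0.047
```

>>> servo_tool:
  deltas:
    - [[45,0,0,0,-0.3],[45,0,0,-0.1,-0.6]]

```text
time: 12.0
tool_pos: [0.6385, -0.1066, 0.179]
tool_rot: [0.003, 0.138, 0.99, -0.002]
contact_force: [6.9, 3.1, -1.3]
gripper_width: 0.644
```

```bash
python3 st.py
```

```text
12.0 pos [ 0.6385 -0.1066  0.179 ] psi -11.64 knob -10.57 F [ 6.9  3.1 -1.3] M [-2.    -0.152 -1.133] w 55.0 vel 0.247
Mn -0.188 Mex -2.277 Mey -0.297
TAU 0.053
```

>>> servo_tool:
  deltas:
    - [[45,0,0,0,-0.3],[45,0,0,-0.1,-0.6]]

```text
time: 12.25
tool_pos: [0.6385, -0.1068, 0.1789]
tool_rot: [0.003, 0.169, 0.986, -0.002]
contact_force: [6.6, 2.1, -0.7]
gripper_width: 0.643
```

```bash
python3 st.py
```

```text
12.25 pos [ 0.6385 -0.1068  0.1789] psi -15.21 knob -13.85 F [ 6.6  2.1 -0.7] M [-1.981e+00 -1.000e-03 -1.026e+00] w 54.9 vel 0.248
Mn -0.095 Mex -2.224 Mey -0.145
TAU 0.082
```

>>> servo_tool:
  deltas:
    - [[45,0,0,0,-0.3],[45,0,0,-0.1,-0.6]]

```text
time: 12.5
tool_pos: [0.6384, -0.1071, 0.1788]
tool_rot: [0.003, 0.199, 0.98, -0.002]
contact_force: [7.6, 1.5, -1.1]
gripper_width: 0.645
```

```bash
python3 st.py
```

```text
12.5 pos [ 0.6384 -0.1071  0.1788] psi -18.81 knob -17.16 F [ 7.6  1.5 -1.1] M [-1.871  0.034 -0.892] w 55.1 vel 0.246
Mn -0.019 Mex -2.07 Mey -0.103
TAU 0.122
```

>>> servo_tool:
  deltas:
    - [[45,0,0,0,-0.3],[45,0,0,-0.1,-0.6]]

```text
time: 12.75
tool_pos: [0.6384, -0.1073, 0.1786]
tool_rot: [0.003, 0.23, 0.973, -0.002]
contact_force: [6.9, 0.1, -2.1]
gripper_width: 0.647
```

```bash
python3 st.py
```

```text
12.75 pos [ 0.6384 -0.1073  0.1786] psi -22.4 knob -20.49 F [ 6.9  0.1 -2.1] M [-1.842  0.113 -0.722] w 55.2 vel 0.247
Mn 0.125 Mex -1.978 Mey -0.022
TAU 0.167
```

>>> servo_tool:
  deltas:
    - [[75,0,0,0,0],[75,0,0,0,1.7],[75,0,0,0,3.4],[75,0,0,0,5.1],[75,0,0,0,6.8]]

```text
time: 13.38
tool_pos: [0.6368, -0.1056, 0.1778]
tool_rot: [0.0, -0.128, 0.992, -0.0]
contact_force: [-0.4, 0.4, -0.0]
gripper_width: 0.88
```

>>> servo_tool:
  deltas:
    - [[62,0.5,-0.5,1,0],[50,0.5,-0.5,1,0],[45,0.5,-0.5,1,0]]

```text
time: 13.75
tool_pos: [0.6371, -0.105, 0.1798]
tool_rot: [-0.0, -0.124, 0.992, 0.001]
contact_force: [-4.3, 4.3, 3.9]
gripper_width: 0.654
```

```bash
python3 st.py
```

```text
13.75 pos [ 0.6371 -0.105   0.1798] psi 18.4 knob 16.77 F [-4.3  4.3  3.9] M [ 0.636  0.556 -0.024] w 55.8 vel 0.002
Mn -0.272 Mex 0.528 Mey 0.601
TAU -0.005
```

>>> servo_tool:
  deltas:
    - [[45,0,0,0,-0.3],[45,0,0,-0.1,-0.6]]

```text
time: 14.0
tool_pos: [0.6371, -0.1051, 0.1797]
tool_rot: [-0.0, -0.093, 0.996, 0.001]
contact_force: [-4.1, 4.2, 5.1]
gripper_width: 0.651
```

```bash
python3 st.py
```

```text
14.0 pos [ 0.6371 -0.1051  0.1797] psi 14.85 knob 13.51 F [-4.1  4.2  5.1] M [0.54  0.439 0.675] w 55.6 vel 0.245
Mn 0.397 Mex 0.745 Mey 0.477
TAU 0.658
```

>>> servo_tool:
  deltas:
    - [[45,0,0,-0.1,-0.8],[45,0,0,-0.3,-1.6],[45,0,0,-0.4,-2.5],[45,0,0,-0.5,-3.3]]

```text
time: 14.5
tool_pos: [0.6374, -0.1059, 0.1792]
tool_rot: [0.0, 0.08, 0.997, 0.0]
contact_force: [-3.2, -1.3, 3.3]
gripper_width: 0.65
```

```bash
python3 st.py;  python3 - <<'E'
from h import *
im=grab_frame('wrist'); save(im[250:480,180:480].repeat(2,0).repeat(2,1),'w7')
E
```

```text
14.5 pos [ 0.6374 -0.1059  0.1792] psi -5.0 knob -4.53 F [-3.2 -1.3  3.3] M [0.831 0.158 1.239] w 55.5 vel 0.657
Mn 0.777 Mex 1.265 Mey 0.218
TAU 0.672
```

View pics/w7.png

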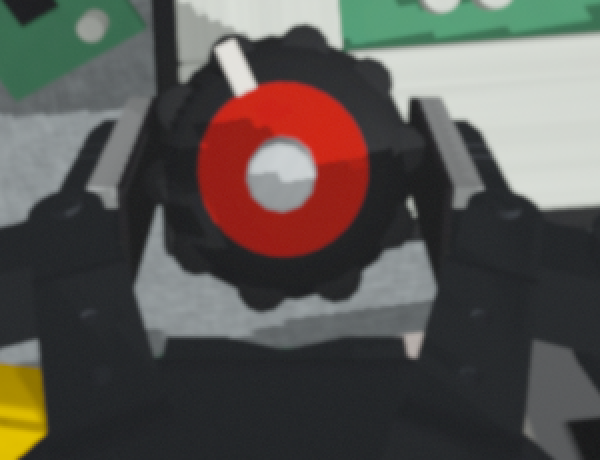

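>>> servo_tool:
  deltas:
    - [[85,0,0,0,0],[85,0,0,45,0],[85,-50,3,50,1.7],[85,-105,8,20,3.4],[85,-119,9,-5,5.0]]

```text
time: 15.18
tool_pos: [0.5152, -0.0965, 0.1711]
tool_rot: [-0.001, -0.184, 0.983, 0.0]
contact_force: [-0.6, -0.3, -0.6]
gripper_width: 0.994
```

```bash
python3 st.py
```

```text
15.18 pos [ 0.5152 -0.0965  0.1711] psi 25.4 knob 23.29 F [-0.6 -0.3 -0.6] M [ 0.     0.023 -0.047] w 84.8 vel 1.376
Mn -0.042 Mex -0.021 Mey 0.023
TAU -0.068
```

>>> servo_tool:
  deltas:
    - [[85,0,0,-25,0],[85,0,0,-47,0],[70,0,0,-49,0]]

```text
time: 15.55
tool_pos: [0.5168, -0.0967, 0.1219]
tool_rot: [-0.002, -0.181, 0.983, 0.001]
contact_force: [-0.6, -0.2, 0.6]
gripper_width: 0.828
```

```bash
python3 st.py;  python3 - <<'E'
from h import *
im=grab_frame('wrist'); save(im[250:480,180:480].repeat(2,0).repeat(2,1),'w8')
E
```

```text
15.55 pos [ 0.5168 -0.0967  0.1219] psi 25.11 knob 23.01 F [-0.6 -0.2  0.6] M [ 0.033  0.005 -0.021] w 70.7 vel 0.032
Mn -0.033 Mex 0.02 Mey 0.007
TAU -0.047
```

View pics/w8.png

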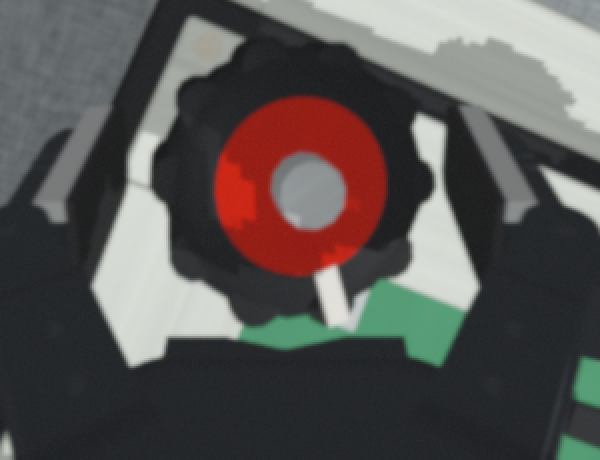

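>>> servo_tool:
  deltas:
    - [[62,1,0,1,0],[50,1,0,1,0],[45,1,0,1,0]]

```text
time: 15.98
tool_pos: [0.5186, -0.0954, 0.1263]
tool_rot: [-0.001, -0.182, 0.983, 0.002]
contact_force: [-6.6, 7.3, 5.1]
gripper_width: 0.66
```

```bash
python3 st.py
```

```text
15.97 pos [ 0.5186 -0.0954  0.1263] psi 25.15 knob 23.05 F [-6.6  7.3  5.1] M [ 1.02   1.02  -0.032] w 56.3 vel 0.003
Mn -0.428 Mex 0.842 Mey 1.092
TAU 0.033
```

>>> servo_tool:
  deltas:
    - [[45,0,0,0,-0.6],[45,0,0,-0.2,-1.3]]

```text
time: 16.23
tool_pos: [0.5188, -0.0958, 0.1261]
tool_rot: [-0.001, -0.114, 0.994, 0.001]
contact_force: [-6.2, 4.2, 3.8]
gripper_width: 0.659
```

```bash
python3 st.py
```

```text
16.23 pos [ 0.5188 -0.0958  0.1261] psi 17.25 knob 15.72 F [-6.2  4.2  3.8] M [1.073 0.904 0.325] w 56.3 vel 0.581
Mn -0.13 Mex 1.048 Mey 0.98
TAU 0.123
```

>>> servo_tool:
  deltas:
    - [[45,0,0,0,-0.3],[45,0,0,-0.1,-0.6]]

```text
time: 16.48
tool_pos: [0.5189, -0.096, 0.126]
tool_rot: [-0.001, -0.083, 0.997, 0.001]
contact_force: [-4.9, 2.8, 3.7]
gripper_width: 0.656
```

```bash
python3 st.py
```

```text
16.48 pos [ 0.5189 -0.096   0.126 ] psi 13.74 knob 12.49 F [-4.9  2.8  3.7] M [1.148 0.926 0.368] w 56.0 vel 0.247
Mn -0.121 Mex 1.132 Mey 1.007
TAU 0.045
```

>>> servo_tool:
  deltas:
    - [[45,0,0,0,-0.3],[45,0,0,-0.1,-0.6]]

```text
time: 16.73
tool_pos: [0.519, -0.0962, 0.126]
tool_rot: [-0.001, -0.052, 0.999, 0.001]
contact_force: [-4.9, 2.2, 4.1]
gripper_width: 0.653
```

```bash
python3 st.py
```

```text
16.73 pos [ 0.519  -0.0962  0.126 ] psi 10.15 knob 9.22 F [-4.9  2.2  4.1] M [1.237 0.798 0.503] w 55.8 vel 0.248
Mn -0.041 Mex 1.278 Mey 0.886
TAU 0.08
```

>>> servo_tool:
  deltas:
    - [[45,0,0,0,-0.3],[45,0,0,-0.1,-0.6]]

```text
time: 16.98
tool_pos: [0.519, -0.0964, 0.1259]
tool_rot: [-0.001, -0.021, 1.0, 0.001]
contact_force: [-4.7, 0.7, 3.4]
gripper_width: 0.654
```

```bash
python3 st.py
```

```text
16.98 pos [ 0.519  -0.0964  0.1259] psi 6.56 knob 5.95 F [-4.7  0.7  3.4] M [1.201 0.66  0.601] w 55.9 vel 0.247
Mn 0.059 Mex 1.296 Mey 0.746
TAU 0.083
```

>>> servo_tool:
  deltas:
    - [[45,0,0,0,-0.3],[45,0,0,-0.1,-0.6]]

```text
time: 17.23
tool_pos: [0.5191, -0.0967, 0.1258]
tool_rot: [-0.0, 0.011, 1.0, 0.001]
contact_force: [-5.6, -0.1, 4.2]
gripper_width: 0.655
```

```bash
python3 st.py
```

```text
17.23 pos [ 0.5191 -0.0967  0.1258] psi 2.95 knob 2.67 F [-5.6 -0.1  4.2] M [1.208 0.722 0.693] w 55.9 vel 0.247
Mn 0.141 Mex 1.337 Mey 0.808
TAU 0.108
```

>>> servo_tool:
  deltas:
    - [[45,0,0,0,-0.3],[45,0,0,-0.1,-0.6]]

```text
time: 17.48
tool_pos: [0.5191, -0.0968, 0.1257]
tool_rot: [-0.0, 0.042, 0.999, 0.001]
contact_force: [-4.8, -0.7, 3.4]
gripper_width: 0.658
```

```bash
python3 st.py
```

```text
17.48 pos [ 0.5191 -0.0968  0.1257] psi -0.64 knob -0.58 F [-4.8 -0.7  3.4] M [1.264 0.664 0.868] w 56.2 vel 0.248
Mn 0.274 Mex 1.466 Mey 0.754
TAU 0.206
```

>>> servo_tool:
  deltas:
    - [[45,0,0,0,-0.3],[45,0,0,-0.1,-0.6]]

```text
time: 17.73
tool_pos: [0.5192, -0.0971, 0.1256]
tool_rot: [-0.0, 0.073, 0.997, 0.0]
contact_force: [-5.6, -1.8, 3.6]
gripper_width: 0.651
```

```bash
python3 st.py
```

```text
17.73 pos [ 0.5192 -0.0971  0.1256] psi -4.23 knob -3.83 F [-5.6 -1.8  3.6] M [1.345 0.567 0.981] w 55.6 vel 0.248
Mn 0.34 Mex 1.594 Mey 0.663
TAU 0.189
```

>>> servo_tool:
  deltas:
    - [[45,0,0,0,-0.3],[45,0,0,-0.1,-0.6]]

```text
time: 17.98
tool_pos: [0.5192, -0.0973, 0.1255]
tool_rot: [-0.0, 0.105, 0.995, 0.0]
contact_force: [-6.1, -3.5, 3.8]
gripper_width: 0.654
```

```bash
python3 st.py
```

```text
17.98 pos [ 0.5192 -0.0973  0.1255] psi -7.82 knob -7.09 F [-6.1 -3.5  3.8] M [1.326 0.46  1.019] w 55.9 vel 0.248
Mn 0.379 Mex 1.599 Mey 0.555
TAU 0.109
```

>>> servo_tool:
  deltas:
    - [[45,0,0,0,-0.3],[45,0,0,-0.1,-0.6]]

```text
time: 18.23
tool_pos: [0.5197, -0.0979, 0.1254]
tool_rot: [0.001, 0.138, 0.99, -0.002]
contact_force: [0.3, 6.8, 2.1]
gripper_width: 0.645
```

```bash
python3 st.py
```

```text
18.23 pos [ 0.5197 -0.0979  0.1254] psi -11.7 knob -10.63 F [0.3 6.8 2.1] M [-2.653  1.182 -1.703] w 55.1 vel 0.245
Mn -0.388 Mex -3.196 Mey 0.986
TAU 0.076
```

>>> servo_tool:
  deltas:
    - [[45,0,0,0,-0.3],[45,0,0,-0.1,-0.6]]

```text
time: 18.48
tool_pos: [0.5196, -0.0981, 0.1252]
tool_rot: [0.001, 0.169, 0.986, -0.002]
contact_force: [1.2, 5.5, 1.5]
gripper_width: 0.643
```

```bash
python3 st.py
```

```text
18.48 pos [ 0.5196 -0.0981  0.1252] psi -15.26 knob -13.89 F [1.2 5.5 1.5] M [-2.651  1.321 -1.572] w 54.9 vel 0.247
Mn -0.266 Mex -3.148 Mey 1.124
TAU 0.113
```

>>> servo_tool:
  deltas:
    - [[45,0,0,0,-0.3],[45,0,0,-0.1,-0.6]]

```text
time: 18.73
tool_pos: [0.5196, -0.0982, 0.125]
tool_rot: [0.001, 0.199, 0.98, -0.002]
contact_force: [-0.2, 1.0, 3.7]
gripper_width: 0.644
```

```bash
python3 st.py
```

```text
18.73 pos [ 0.5196 -0.0982  0.125 ] psi -18.8 knob -17.14 F [-0.2  1.   3.7] M [-2.987  1.533 -1.471] w 55.0 vel 0.241
Mn -0.026 Mex -3.423 Mey 1.311
TAU 0.04
```

>>> servo_tool:
  deltas:
    - [[45,0,0,0,-0.3],[45,0,0,-0.1,-0.6]]

```text
time: 18.98
tool_pos: [0.5196, -0.0983, 0.1248]
tool_rot: [0.001, 0.23, 0.973, -0.001]
contact_force: [0.5, -1.8, 6.8]
gripper_width: 0.646
```

```bash
python3 st.py
```

```text
18.98 pos [ 0.5196 -0.0983  0.1248] psi -22.38 knob -20.47 F [ 0.5 -1.8  6.8] M [-3.229  1.809 -1.265] w 55.1 vel 0.247
Mn 0.271 Mex -3.573 Mey 1.569
TAU 0.149
```

>>> servo_tool:
  deltas:
    - [[45,0,0,0,-0.3],[45,0,0,-0.1,-0.6]]

```text
time: 19.23
tool_pos: [0.5195, -0.0985, 0.1246]
tool_rot: [0.001, 0.26, 0.966, -0.001]
contact_force: [-0.2, -3.2, 6.5]
gripper_width: 0.649
```

```bash
python3 st.py;  python3 - <<'E'
from h import *
im=grab_frame('wrist'); save(im[250:480,180:480].repeat(2,0).repeat(2,1),'w9')
E
```

```text
19.23 pos [ 0.5195 -0.0985  0.1246] psi -25.97 knob -23.82 F [-0.2 -3.2  6.5] M [-3.159  1.839 -1.192] w 55.4 vel 0.248
Mn 0.309 Mex -3.481 Mey 1.604
TAU 0.092
```

View pics/w9.png

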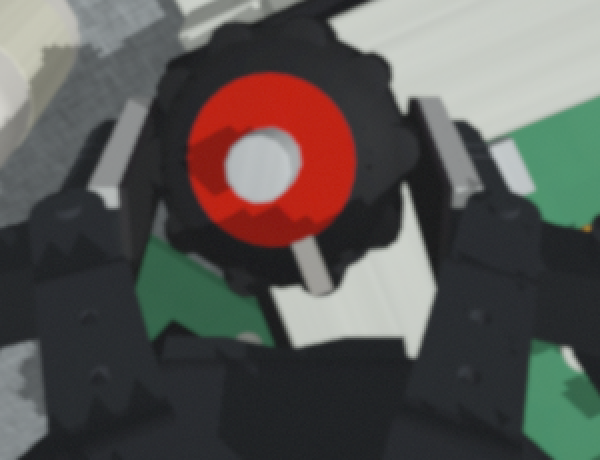

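>>> servo_tool:
  deltas:
    - [[75,0,0,0,0],[75,0,0,0,1.7],[75,0,0,0,3.4],[75,0,0,0,5.1],[75,0,0,0,6.8]]

```text
time: 19.9
tool_pos: [0.5194, -0.0956, 0.1228]
tool_rot: [0.001, -0.097, 0.995, 0.002]
contact_force: [-0.1, -0.3, -0.3]
gripper_width: 0.88
```

>>> servo_tool:
  deltas:
    - [[62,0,0,0,0],[50,0,0,0,0],[45,0,0,0,0]]

```text
time: 20.27
tool_pos: [0.5193, -0.096, 0.1237]
tool_rot: [0.0, -0.093, 0.996, 0.001]
contact_force: [-1.9, 5.1, 3.0]
gripper_width: 0.65
```

```bash
python3 st.py
```

```text
20.27 pos [ 0.5193 -0.096   0.1237] psi 14.85 knob 13.51 F [-1.9  5.1  3. ] M [ 0.75   0.289 -0.083] w 55.5 vel 0.005
Mn -0.382 Mex 0.624 Mey 0.343
TAU -0.048
```

>>> servo_tool:
  deltas:
    - [[45,0,0,0,-0.3],[45,0,0,-0.1,-0.6]]

```text
time: 20.52
tool_pos: [0.5193, -0.0962, 0.1236]
tool_rot: [0.0, -0.062, 0.998, 0.001]
contact_force: [-1.9, 4.4, 4.7]
gripper_width: 0.647
```

```bash
python3 st.py
```

```text
20.52 pos [ 0.5193 -0.0962  0.1236] psi 11.28 knob 10.25 F [-1.9  4.4  4.7] M [0.766 0.18  0.469] w 55.2 vel 0.241
Mn 0.108 Mex 0.879 Mey 0.235
TAU 0.398
```

>>> servo_tool:
  deltas:
    - [[45,0,0,0,-0.3],[45,0,0,-0.1,-0.6]]

```text
time: 20.78
tool_pos: [0.5194, -0.0965, 0.1236]
tool_rot: [0.0, -0.031, 1.0, 0.001]
contact_force: [-1.6, 4.8, 2.8]
gripper_width: 0.643
```

```bash
python3 st.py
```

```text
20.77 pos [ 0.5194 -0.0965  0.1236] psi 7.71 knob 7.0 F [-1.6  4.8  2.8] M [0.926 0.164 0.686] w 54.9 vel 0.255
Mn 0.237 Mex 1.116 Mey 0.231
TAU 0.55
```

>>> servo_tool:
  deltas:
    - [[45,0,0,-0.1,-0.7],[45,0,0,-0.3,-1.4],[45,0,0,-0.4,-2.1],[45,0,0,-0.5,-2.85]]

```text
time: 21.28
tool_pos: [0.5195, -0.0976, 0.1231]
tool_rot: [0.0, 0.119, 0.993, -0.0]
contact_force: [-1.6, -0.6, 3.6]
gripper_width: 0.644
```

```bash
python3 st.py;  python3 - <<'E'
from h import *
im=grab_frame('wrist'); save(im[250:480,180:480].repeat(2,0).repeat(2,1),'w10')
E
```

```text
21.27 pos [ 0.5195 -0.0976  0.1231] psi -9.44 knob -8.57 F [-1.6 -0.6  3.6] M [ 0.95  -0.135  1.243] w 55.0 vel 0.62
Mn 0.722 Mex 1.393 Mey -0.065
TAU 0.672
```

View pics/w10.png

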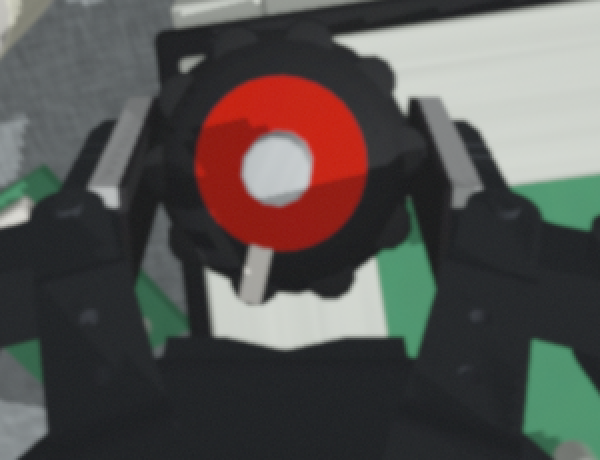

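>>> servo_tool:
  deltas:
    - [[85,0,0,0,0],[85,0,0,50,0],[85,20,25,105,1.5],[85,55,75,120,3.2],[85,92,125,120,4.9]]

```text
time: 21.95
tool_pos: [0.613, 0.0276, 0.2459]
tool_rot: [0.003, -0.14, 0.99, -0.001]
contact_force: [0.6, -1.3, 0.1]
gripper_width: 0.991
```

>>> servo_tool:
  deltas:
    - [[85,35,48,0,0.85],[85,40,56,-5,0.85],[85,40,56,-35,0.85],[85,40,56,-58,0.85],[75,40,56,-61,0.85]]

```text
time: 22.58
tool_pos: [0.6489, 0.0824, 0.1785]
tool_rot: [-0.003, -0.181, 0.983, 0.0]
contact_force: [0.1, -0.6, 0.3]
gripper_width: 0.877
```

```bash
python3 st.py;  python3 - <<'E'
from h import *
im=grab_frame('wrist'); save(im[250:480,180:480].repeat(2,0).repeat(2,1),'w11')
E
```

```text
22.57 pos [0.6489 0.0824 0.1785] psi 25.07 knob 22.97 F [ 0.1 -0.6  0.3] M [-0.003  0.064 -0.046] w 74.9 vel 0.03
Mn -0.038 Mex -0.027 Mey 0.064
TAU -0.078
```

View pics/w11.png

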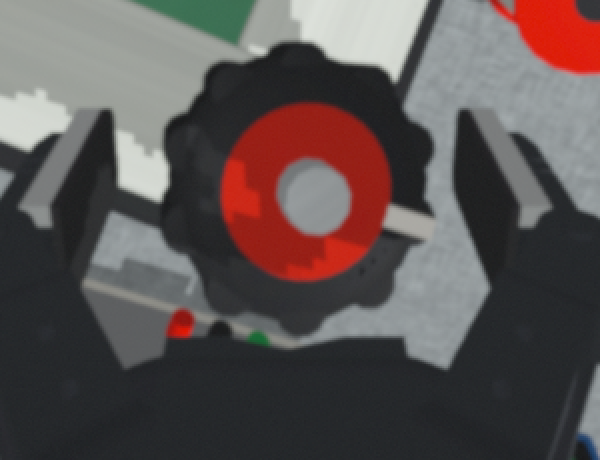

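>>> servo_tool:
  deltas:
    - [[62,1.5,1.5,0.5,0],[50,1.5,1.5,0.5,0],[45,1.5,1.5,0.5,0]]

```text
time: 23.0
tool_pos: [0.6524, 0.0856, 0.1847]
tool_rot: [0.001, -0.182, 0.983, 0.001]
contact_force: [-5.1, 3.1, 3.9]
gripper_width: 0.654
```

```bash
python3 st.py
```

```text
23.0 pos [0.6524 0.0856 0.1847] psi 25.16 knob 23.06 F [-5.1  3.1  3.9] M [0.372 0.715 0.012] w 55.9 vel 0.004
Mn -0.124 Mex 0.294 Mey 0.74
TAU 0.061
```

>>> servo_tool:
  deltas:
    - [[45,0,0,0,-0.6],[45,0,0,-0.2,-1.3]]

```text
time: 23.25
tool_pos: [0.6527, 0.0851, 0.1845]
tool_rot: [0.001, -0.114, 0.994, 0.0]
contact_force: [-3.0, 0.0, 4.7]
gripper_width: 0.654
```

```bash
python3 st.py
```

```text
23.25 pos [0.6527 0.0851 0.1845] psi 17.25 knob 15.72 F [-3.   0.   4.7] M [0.403 0.52  0.287] w 55.8 vel 0.578
Mn 0.106 Mex 0.451 Mey 0.548
TAU 0.093
```

>>> servo_tool:
  deltas:
    - [[45,0,0,0,-0.3],[45,0,0,-0.1,-0.6]]

```text
time: 23.5
tool_pos: [0.6529, 0.0848, 0.1843]
tool_rot: [0.001, -0.083, 0.997, 0.0]
contact_force: [-2.9, -1.1, 5.9]
gripper_width: 0.653
```

```bash
python3 st.py
```

```text
23.5 pos [0.6529 0.0848 0.1843] psi 13.73 knob 12.49 F [-2.9 -1.1  5.9] M [0.514 0.66  0.347] w 55.8 vel 0.246
Mn 0.118 Mex 0.567 Mey 0.696
TAU 0.031
```

>>> servo_tool:
  deltas:
    - [[45,0,0,0,-0.3],[45,0,0,-0.1,-0.6]]

```text
time: 23.75
tool_pos: [0.6529, 0.0846, 0.1842]
tool_rot: [0.001, -0.052, 0.999, 0.0]
contact_force: [-4.2, -1.8, 6.1]
gripper_width: 0.655
```

```bash
python3 st.py
```

```text
23.75 pos [0.6529 0.0846 0.1842] psi 10.14 knob 9.21 F [-4.2 -1.8  6.1] M [0.553 0.553 0.504] w 56.0 vel 0.247
Mn 0.241 Mex 0.676 Mey 0.591
TAU 0.101
```

>>> servo_tool:
  deltas:
    - [[45,0,0,0,-0.3],[45,0,0,-0.1,-0.6]]

```text
time: 24.0
tool_pos: [0.653, 0.0844, 0.1841]
tool_rot: [0.001, -0.02, 1.0, -0.0]
contact_force: [-4.2, -2.8, 5.6]
gripper_width: 0.653
```

```bash
python3 st.py
```

```text
24.0 pos [0.653  0.0844 0.1841] psi 6.54 knob 5.93 F [-4.2 -2.8  5.6] M [0.591 0.534 0.666] w 55.8 vel 0.249
Mn 0.371 Mex 0.78 Mey 0.575
TAU 0.164
```

>>> servo_tool:
  deltas:
    - [[45,0,0,0,-0.3],[45,0,0,-0.1,-0.6]]

```text
time: 24.25
tool_pos: [0.653, 0.0841, 0.184]
tool_rot: [0.001, 0.011, 1.0, -0.0]
contact_force: [-3.8, -2.7, 5.9]
gripper_width: 0.652
```

```bash
python3 st.py
```

```text
24.25 pos [0.653  0.0841 0.184 ] psi 2.95 knob 2.67 F [-3.8 -2.7  5.9] M [0.581 0.497 0.742] w 55.7 vel 0.249
Mn 0.443 Mex 0.805 Mey 0.538
TAU 0.244
```

>>> servo_tool:
  deltas:
    - [[45,0,0,0,-0.3],[45,0,0,-0.1,-0.6]]

```text
time: 24.5
tool_pos: [0.6531, 0.0839, 0.1839]
tool_rot: [0.001, 0.042, 0.999, -0.0]
contact_force: [-4.2, -5.1, 6.0]
gripper_width: 0.654
```

```bash
python3 st.py
```

```text
24.5 pos [0.6531 0.0839 0.1839] psi -0.65 knob -0.59 F [-4.2 -5.1  6. ] M [0.676 0.449 0.832] w 55.9 vel 0.247
Mn 0.483 Mex 0.933 Mey 0.496
TAU 0.121
```

>>> servo_tool:
  deltas:
    - [[45,0,0,0,-0.3],[45,0,0,-0.1,-0.6]]

```text
time: 24.75
tool_pos: [0.6531, 0.0836, 0.1838]
tool_rot: [0.001, 0.074, 0.997, -0.0]
contact_force: [-5.0, -6.7, 6.9]
gripper_width: 0.653
```

```bash
python3 st.py
```

```text
24.75 pos [0.6531 0.0836 0.1838] psi -4.24 knob -3.85 F [-5.  -6.7  6.9] M [0.674 0.322 0.922] w 55.8 vel 0.247
Mn 0.561 Mex 0.977 Mey 0.37
TAU 0.086
```

>>> servo_tool:
  deltas:
    - [[45,0,0,0,-0.3],[45,0,0,-0.1,-0.6]]

```text
time: 25.0
tool_pos: [0.6539, 0.0828, 0.1822]
tool_rot: [0.003, 0.107, 0.994, -0.002]
contact_force: [5.6, 2.1, -2.0]
gripper_width: 0.643
```

```bash
python3 st.py
```

```text
25.0 pos [0.6539 0.0828 0.1822] psi -8.08 knob -7.33 F [ 5.6  2.1 -2. ] M [-2.068 -0.146 -1.109] w 54.9 vel 0.26
Mn -0.137 Mex -2.329 Mey -0.296
TAU 0.036
```

>>> servo_tool:
  deltas:
    - [[45,0,0,0,-0.3],[45,0,0,-0.1,-0.6]]

```text
time: 25.25
tool_pos: [0.6538, 0.0826, 0.1821]
tool_rot: [0.003, 0.138, 0.99, -0.003]
contact_force: [5.5, -0.4, -0.7]
gripper_width: 0.638
```

```bash
python3 st.py
```

```text
25.25 pos [0.6538 0.0826 0.1821] psi -11.63 knob -10.57 F [ 5.5 -0.4 -0.7] M [-2.261e+00 -2.000e-03 -9.130e-01] w 54.5 vel 0.246
Mn 0.126 Mex -2.43 Mey -0.166
TAU 0.125
```

>>> servo_tool:
  deltas:
    - [[45,0,0,0,-0.3],[45,0,0,-0.1,-0.6]]

```text
time: 25.5
tool_pos: [0.6538, 0.0823, 0.182]
tool_rot: [0.002, 0.169, 0.986, -0.003]
contact_force: [4.8, -2.7, -1.6]
gripper_width: 0.641
```

```bash
python3 st.py
```

```text
25.5 pos [0.6538 0.0823 0.182 ] psi -15.23 knob -13.86 F [ 4.8 -2.7 -1.6] M [-2.215  0.084 -0.736] w 54.8 vel 0.247
Mn 0.269 Mex -2.319 Mey -0.077
TAU 0.113
```

>>> servo_tool:
  deltas:
    - [[45,0,0,0,-0.3],[45,0,0,-0.1,-0.6]]

```text
time: 25.75
tool_pos: [0.6537, 0.082, 0.1819]
tool_rot: [0.002, 0.2, 0.98, -0.003]
contact_force: [6.2, -3.5, 0.1]
gripper_width: 0.645
```

```bash
python3 st.py
```

```text
25.75 pos [0.6537 0.082  0.1819] psi -18.83 knob -17.17 F [ 6.2 -3.5  0.1] M [-2.219  0.1   -0.6  ] w 55.0 vel 0.247
Mn 0.395 Mex -2.266 Mey -0.062
TAU 0.189
```

>>> servo_tool:
  deltas:
    - [[45,0,0,0,-0.3],[45,0,0,-0.1,-0.6]]

```text
time: 26.0
tool_pos: [0.6536, 0.0817, 0.1818]
tool_rot: [0.002, 0.23, 0.973, -0.003]
contact_force: [5.1, -5.3, -0.4]
gripper_width: 0.641
```

```bash
python3 st.py
```

```text
26.0 pos [0.6536 0.0817 0.1818] psi -22.42 knob -20.5 F [ 5.1 -5.3 -0.4] M [-2.177  0.229 -0.51 ] w 54.7 vel 0.248
Mn 0.462 Mex -2.199 Mey 0.07
TAU 0.129
```

>>> servo_tool:
  deltas:
    - [[45,0,0,0,-0.3],[45,0,0,-0.1,-0.6]]

```text
time: 26.25
tool_pos: [0.6535, 0.0815, 0.1816]
tool_rot: [0.002, 0.261, 0.965, -0.003]
contact_force: [5.0, -6.7, 0.8]
gripper_width: 0.637
```

```bash
python3 st.py
```

```text
26.25 pos [0.6535 0.0815 0.1816] psi -26.01 knob -23.86 F [ 5.  -6.7  0.8] M [-2.09   0.307 -0.471] w 54.4 vel 0.247
Mn 0.464 Mex -2.109 Mey 0.154
TAU 0.037
```

>>> servo_tool:
  deltas:
    - [[75,0,0,0,0],[75,0,0,0,1.7],[75,0,0,0,3.4],[75,0,0,0,5.1],[75,0,0,0,6.8]]

```text
time: 26.88
tool_pos: [0.6526, 0.085, 0.1813]
tool_rot: [0.001, -0.097, 0.995, 0.0]
contact_force: [-0.5, -0.3, -0.4]
gripper_width: 0.881
```

>>> servo_tool:
  deltas:
    - [[62,0,-1,1,0],[50,0,-1,1,0],[45,0,-1,1,0]]

```text
time: 27.25
tool_pos: [0.6524, 0.0846, 0.1831]
tool_rot: [0.0, -0.093, 0.996, 0.001]
contact_force: [-2.7, 3.8, 5.4]
gripper_width: 0.643
```

```bash
python3 st.py
```

```text
27.25 pos [0.6524 0.0846 0.1831] psi 14.87 knob 13.53 F [-2.7  3.8  5.4] M [ 0.58   0.54  -0.117] w 54.9 vel 0.007
Mn -0.334 Mex 0.44 Mey 0.58
TAU -0.09
```

>>> servo_tool:
  deltas:
    - [[45,0,0,0,-0.3],[45,0,0,-0.1,-0.6]]

```text
time: 27.5
tool_pos: [0.6525, 0.0844, 0.183]
tool_rot: [0.001, -0.062, 0.998, 0.0]
contact_force: [-3.3, 2.9, 5.6]
gripper_width: 0.644
```

```bash
python3 st.py
```

```text
27.5 pos [0.6525 0.0844 0.183 ] psi 11.26 knob 10.23 F [-3.3  2.9  5.6] M [0.577 0.433 0.235] w 55.0 vel 0.249
Mn -0.017 Mex 0.593 Mey 0.474
TAU 0.161
```

>>> servo_tool:
  deltas:
    - [[45,0,0,0,-0.3],[45,0,0,-0.1,-0.6]]

```text
time: 27.75
tool_pos: [0.6525, 0.0842, 0.183]
tool_rot: [0.001, -0.031, 1.0, 0.0]
contact_force: [-3.3, 2.5, 5.3]
gripper_width: 0.648
```

```bash
python3 st.py
```

```text
27.75 pos [0.6525 0.0842 0.183 ] psi 7.75 knob 7.03 F [-3.3  2.5  5.3] M [0.482 0.393 0.753] w 55.4 vel 0.246
Mn 0.492 Mex 0.728 Mey 0.427
TAU 0.644
```

>>> servo_tool:
  deltas:
    - [[45,0,0,-0.1,-0.8],[45,0,0,-0.3,-1.6],[45,0,0,-0.4,-2.5],[45,0,0,-0.5,-3.3]]

```text
time: 28.25
tool_pos: [0.6527, 0.083, 0.1825]
tool_rot: [0.001, 0.142, 0.99, -0.001]
contact_force: [-3.7, -3.9, 5.7]
gripper_width: 0.644
```

```bash
python3 st.py;  python3 - <<'E'
from h import *
im=grab_frame('wrist'); save(im[250:480,180:480].repeat(2,0).repeat(2,1),'w12')
E
```

```text
28.25 pos [0.6527 0.083  0.1825] psi -12.11 knob -11.0 F [-3.7 -3.9  5.7] M [0.633 0.192 1.333] w 55.0 vel 0.659
Mn 0.947 Mex 1.123 Mey 0.237
TAU 0.667
```

View pics/w12.png

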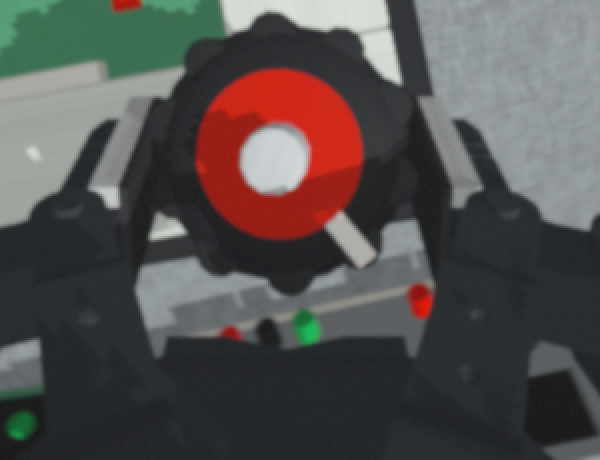

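>>> servo_tool:
  deltas:
    - [[85,0,0,0,0],[85,0,0,45,0],[85,-50,3,50,1.7],[85,-106,8,20,3.4],[85,-120,9,-5,5.1]]

```text
time: 28.92
tool_pos: [0.5293, 0.0928, 0.1744]
tool_rot: [-0.001, -0.128, 0.992, -0.0]
contact_force: [0.3, -0.2, -0.5]
gripper_width: 0.993
```

>>> servo_tool:
  deltas:
    - [[85,0,0,-10,1.1],[85,0,0,-35,1.1],[85,0,0,-52,1.1],[72,0,0,-55,1.1]]

```text
time: 29.42
tool_pos: [0.5312, 0.0926, 0.1195]
tool_rot: [-0.002, -0.182, 0.983, 0.0]
contact_force: [-0.0, 0.1, -0.1]
gripper_width: 0.845
```

```bash
python3 st.py
```

```text
29.43 pos [0.5312 0.0926 0.1195] psi 25.12 knob 23.02 F [-0.   0.1 -0.1] M [-0.047  0.05   0.08 ] w 72.2 vel 0.037
Mn 0.094 Mex -0.012 Mey 0.047
TAU 0.099
```

>>> servo_tool:
  deltas:
    - [[62,1,0,1.5,0],[50,1,0,1.5,0],[45,1,0,1.5,0]]

```text
time: 29.8
tool_pos: [0.5331, 0.094, 0.1242]
tool_rot: [-0.0, -0.182, 0.983, 0.001]
contact_force: [-4.9, 4.6, 2.9]
gripper_width: 0.654
```

```bash
python3 st.py
```

```text
29.8 pos [0.5331 0.094  0.1242] psi 25.15 knob 23.05 F [-4.9  4.6  2.9] M [0.611 0.676 0.045] w 55.9 vel 0.003
Mn -0.196 Mex 0.527 Mey 0.719
TAU 0.089
```

>>> servo_tool:
  deltas:
    - [[45,0,0,-0.1,-0.9],[45,0,0,-0.2,-1.8],[45,0,0,-0.4,-2.7],[45,0,0,-0.6,-3.6],[45,0,0,-0.8,-4.5]]

```text
time: 30.42
tool_pos: [0.5336, 0.0925, 0.1236]
tool_rot: [0.0, 0.053, 0.999, -0.0]
contact_force: [-4.1, -5.6, 2.9]
gripper_width: 0.656
```

```bash
python3 st.py
python3 - <<'E'
from h import *
im=grab_frame('wrist'); save(im[250:480,180:480].repeat(2,0).repeat(2,1),'w13')
E
```

```text
30.43 pos [0.5336 0.0925 0.1236] psi -1.82 knob -1.65 F [-4.1 -5.6  2.9] M [0.505 0.321 1.383] w 56.0 vel 0.741
Mn 1.05 Mex 1.02 Mey 0.357
TAU 0.654
```

View pics/w13.png

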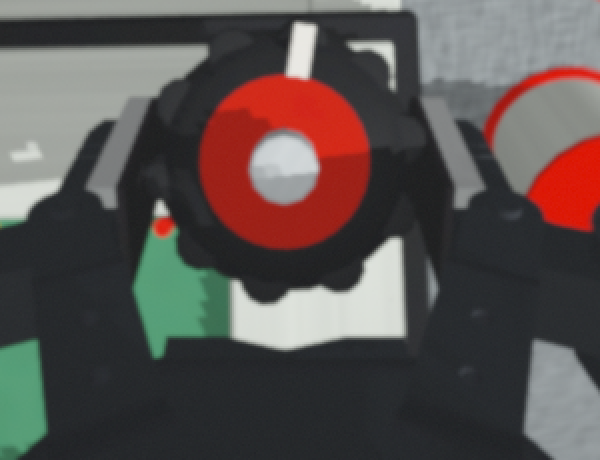

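>>> servo_tool:
  deltas:
    - [[45,0,0,-0.1,-0.6],[45,0,0,-0.2,-1.2]]

```text
time: 30.72
tool_pos: [0.533, 0.0925, 0.1236]
tool_rot: [-0.001, 0.117, 0.993, -0.001]
contact_force: [-6.5, 4.4, 10.5]
gripper_width: 0.641
```

```bash
python3 st.py
```

```text
30.73 pos [0.533  0.0925 0.1236] psi -9.21 knob -8.36 F [-6.5  4.4 10.5] M [-1.551  1.815 -1.209] w 54.8 vel 0.57
Mn -0.385 Mex -2.033 Mey 1.697
TAU -0.122
```

>>> servo_tool:
  deltas:
    - [[45,0,0,0,-0.3],[45,0,0,-0.1,-0.6]]

```text
time: 30.98
tool_pos: [0.5327, 0.0925, 0.1239]
tool_rot: [-0.001, 0.148, 0.989, -0.001]
contact_force: [-5.8, 3.9, 8.6]
gripper_width: 0.64
```

```bash
python3 st.py
```

```text
30.98 pos [0.5327 0.0925 0.1239] psi -12.81 knob -11.64 F [-5.8  3.9  8.6] M [-1.751  1.84  -1.038] w 54.7 vel 0.246
Mn -0.145 Mex -2.143 Mey 1.707
TAU 0.087
```

>>> servo_tool:
  deltas:
    - [[45,0,0,0,-0.3],[45,0,0,-0.1,-0.6]]

```text
time: 31.22
tool_pos: [0.5327, 0.0923, 0.1237]
tool_rot: [-0.001, 0.179, 0.984, -0.002]
contact_force: [-6.3, 2.2, 8.3]
gripper_width: 0.646
```

```bash
python3 st.py
```

```text
31.23 pos [0.5327 0.0923 0.1237] psi -16.39 knob -14.93 F [-6.3  2.2  8.3] M [-1.732  1.921 -0.915] w 55.1 vel 0.247
Mn -0.04 Mex -2.079 Mey 1.79
TAU 0.075
```

Run:
```python
from h import *
im=grab_frame('wrist'); save(im[250:480,180:480].repeat(2,0).repeat(2,1),'w14')
```

```text
(no output)
```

View pics/w14.png

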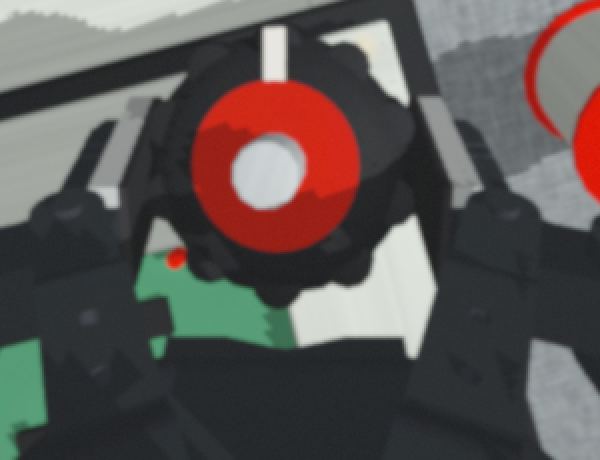

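```bash
cat > ptr.py <<'E'
from h import *
from scipy.spatial.transform import Rotation as R
s=state(); c=calibration('wrist'); K=c['intrinsics']
a=s['tool_rot']; Tt=np.eye(4); Tt[:3,:3]=R.from_quat([a[1],a[2],a[3],a[0]]).as_matrix(); Tt[:3,3]=s['tool_pos']
X=np.linalg.inv(Tt)@c['world_from_camera']; 
import os
if not os.path.exists('X.npy'): np.save('X.npy',X)
X=np.load('X.npy')
n=np.array([-.4215,.031,.906]); ex=np.array([.904,-.066,.4226]); ey=np.cross(n,ex)
def ang(psi,pos,cc,pp,z):
    # crop coords (x2, offset 180,250)
    w=np.radians(psi+85.8); y=np.array([np.cos(w),np.sin(w),0]); zz=np.array([0,0,-1.]); x=np.cross(y,zz)
    T=np.eye(4); T[:3,:3]=np.c_[x,y,zz]; T[:3,3]=pos; T=T@X
    C={'intrinsics':K,'world_from_camera':T}
    f=lambda p:(p[0]/2+180,p[1]/2+250)
    P=onplane('wrist',f(cc),z,C); o,d=ray('wrist',f(pp),C); t=((P-o)@n)/(d@n); v=o+t*d-P
    return np.degrees(np.arctan2(v@ey,v@ex)),np.linalg.norm(v)*1e3,P.round(4)
E
python3 - <<'E'
from ptr import *
for nm,*q in [('w2',2.36,[.5324,.093,.1246],(287,167),(190,108),.1365),
 ('w3',-7.4,[.5334,.0919,.1224],(281,167),(185,110),.1365),
 ('w4',-.1,[.5324,.0927,.1225],(285,172),(235,70),.1358),
 ('w5',-20.6,[.5343,.0907,.1204],(276,169),(217,68),.1350),
 ('w13',-1.8,[.5336,.0925,.1236],(285,161),(302,50),.1345),
 ('w14',-16.4,[.5327,.0923,.1237],(276,166),(274,53),.1343)]: print(nm,ang(*q))
E
```

```text
w2 (np.float64(-118.70222799599917), np.float64(21.48305468112248), array([0.5241, 0.094 , 0.1365]))
w3 (np.float64(-126.46088775164796), np.float64(20.85309379975225), array([0.5238, 0.0935, 0.1365]))
w4 (np.float64(-153.44558588522392), np.float64(21.179663697225944), array([0.5243, 0.0936, 0.1358]))
w5 (np.float64(-167.26330996578403), np.float64(21.66461457862648), array([0.525 , 0.0935, 0.135 ]))
w13 (np.float64(169.44359304677565), np.float64(21.248171569925983), array([0.5247, 0.0938, 0.1345]))
w14 (np.float64(166.16560624973326), np.float64(21.474667231365125), array([0.525 , 0.0937, 0.1343]))
```

>>> servo_tool:
  deltas:
    - [[75,0,0,0,0],[75,0,0,0,1.7],[75,0,0,0,3.4],[75,0,0,0,5.1],[75,0,0,0,6.7]]

```text
time: 31.9
tool_pos: [0.5342, 0.0929, 0.1225]
tool_rot: [0.001, -0.174, 0.985, 0.0]
contact_force: [0.5, -0.0, 0.6]
gripper_width: 0.878
```

>>> servo_tool:
  deltas:
    - [[62,0,0,0,0],[50,0,0,0,0],[45,0,0,0,0]]

```text
time: 32.28
tool_pos: [0.5337, 0.094, 0.1232]
tool_rot: [0.001, -0.17, 0.985, 0.001]
contact_force: [-3.9, 3.2, 5.1]
gripper_width: 0.658
```

```bash
python3 st.py
python3 - <<'E'
from h import *
im=grab_frame('wrist'); save(im[250:480,180:480].repeat(2,0).repeat(2,1),'w15')
E
```

```text
32.27 pos [0.5337 0.094  0.1232] psi 23.76 knob 21.75 F [-3.9  3.2  5.1] M [ 0.648  0.6   -0.042] w 56.2 vel 0.002
Mn -0.292 Mex 0.528 Mey 0.646
TAU -0.099
```

View pics/w15.png

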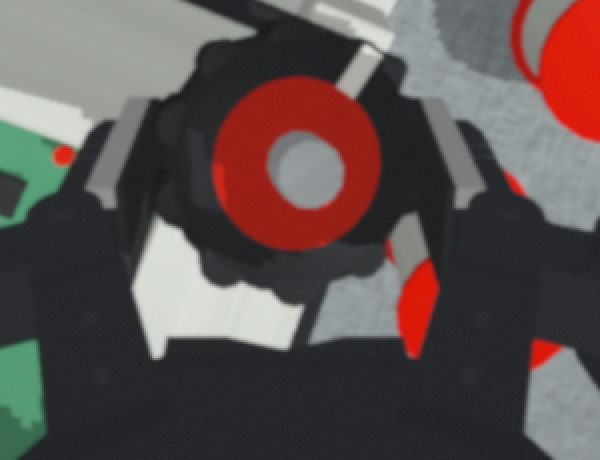

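>>> servo_tool:
  deltas:
    - [[45,0,0,0,-0.5],[45,0,0,-0.1,-1.0]]

```text
time: 32.58
tool_pos: [0.5338, 0.0936, 0.1231]
tool_rot: [0.001, -0.119, 0.993, 0.001]
contact_force: [-2.9, 1.8, 5.6]
gripper_width: 0.654
```

```bash
python3 st.py
python3 - <<'E'
from ptr import *
print(ang(23.76,[.5337,.094,.1232],(297,163),(360,70),.1343))
E
```

```text
32.58 pos [0.5338 0.0936 0.1231] psi 17.82 knob 16.24 F [-2.9  1.8  5.6] M [0.442 0.444 0.806] w 55.8 vel 0.41
Mn 0.557 Mex 0.711 Mey 0.475
TAU 0.665
(np.float64(166.04405547459072), np.float64(21.48278627657972), array([0.5247, 0.0936, 0.1343]))
```

>>> servo_tool:
  deltas:
    - [[45,0,0,-0.1,-0.5],[45,0,0,-0.2,-1.0]]

```text
time: 32.83
tool_pos: [0.5339, 0.0932, 0.123]
tool_rot: [0.001, -0.067, 0.998, 0.0]
contact_force: [-2.8, -0.9, 5.2]
gripper_width: 0.653
```

```bash
python3 st.py
```

```text
32.83 pos [0.5339 0.0932 0.123 ] psi 11.85 knob 10.77 F [-2.8 -0.9  5.2] M [0.419 0.379 1.   ] w 55.8 vel 0.412
Mn 0.741 Mex 0.777 Mey 0.409
TAU 0.665
```

>>> servo_tool:
  deltas:
    - [[45,0,0,0,-0.3],[45,0,0,-0.1,-0.6]]

```text
time: 33.08
tool_pos: [0.534, 0.093, 0.1229]
tool_rot: [0.001, -0.036, 0.999, 0.0]
contact_force: [-2.8, -0.9, 5.5]
gripper_width: 0.657
```

```bash
python3 st.py
```

```text
33.08 pos [0.534  0.093  0.1229] psi 8.3 knob 7.53 F [-2.8 -0.9  5.5] M [0.415 0.324 1.108] w 56.1 vel 0.246
Mn 0.839 Mex 0.822 Mey 0.354
TAU 0.767
```

>>> servo_tool:
  deltas:
    - [[45,0,0,0,-0.3],[45,0,0,-0.1,-0.6]]

```text
time: 33.33
tool_pos: [0.534, 0.0928, 0.1228]
tool_rot: [0.001, -0.004, 1.0, -0.0]
contact_force: [-2.7, -3.0, 5.4]
gripper_width: 0.656
```

```bash
python3 st.py
```

```text
33.33 pos [0.534  0.0928 0.1228] psi 4.71 knob 4.27 F [-2.7 -3.   5.4] M [0.468 0.287 1.247] w 56.0 vel 0.248
Mn 0.941 Mex 0.931 Mey 0.32
TAU 0.725
```

>>> servo_tool:
  deltas:
    - [[45,0,0,0,-0.3],[45,0,0,-0.1,-0.6]]

```text
time: 33.58
tool_pos: [0.5341, 0.0925, 0.1227]
tool_rot: [0.001, 0.026, 1.0, -0.0]
contact_force: [-3.1, -3.4, 6.4]
gripper_width: 0.653
```

```bash
python3 st.py
```

```text
33.58 pos [0.5341 0.0925 0.1227] psi 1.2 knob 1.09 F [-3.1 -3.4  6.4] M [0.364 0.283 1.809] w 55.8 vel 0.243
Mn 1.494 Mex 1.075 Mey 0.308
TAU 1.25
```

>>> servo_tool:
  deltas:
    - [[45,0,0,0,-0.3],[45,0,0,-0.1,-0.6]]

```text
time: 33.83
tool_pos: [0.535, 0.0922, 0.1223]
tool_rot: [0.003, 0.058, 0.998, -0.001]
contact_force: [2.7, -5.8, 1.9]
gripper_width: 0.648
```

```bash
python3 st.py
python3 - <<'E'
from h import *
im=grab_frame('wrist'); save(im[250:480,180:480].repeat(2,0).repeat(2,1),'w16')
E
```

```text
33.83 pos [0.535  0.0922 0.1223] psi -2.4 knob -2.18 F [ 2.7 -5.8  1.9] M [-0.048 -0.67   1.973] w 55.3 vel 0.253
Mn 1.787 Mex 0.834 Mey -0.672
TAU 1.411
```

View pics/w16.png

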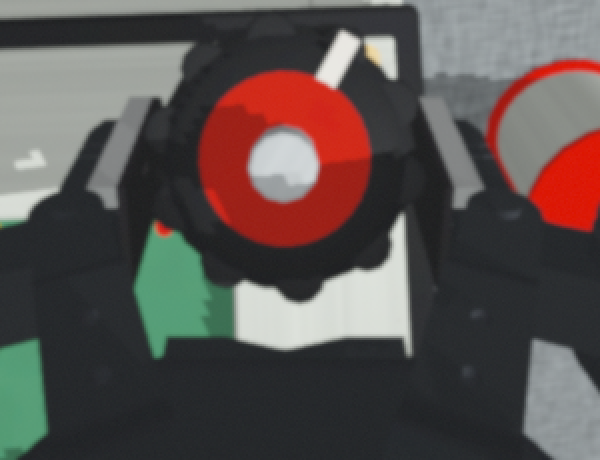

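Run:
```python
from ptr import *
print(ang(-2.4,[.535,.0922,.1223],(285,159),(339,58),.1339))
# first pass others
print('RRend',ang(-5,[.6374,-.1059,.1792],(283,170),(235,68),.190))
print('FRpre',ang(-25.97,[.5195,-.0985,.1246],(272,160),(314,266),.136),'FRend',ang(-9.44,[.5195,-.0976,.1231],(281,163),(257,275),.135))
print('RLend',ang(-12.1,[.6527,.083,.1825],(279,154),(350,238),.191))
```

```text
(np.float64(149.16865487494175), np.float64(21.57499647295785), array([0.5253, 0.0937, 0.1339]))
RRend (np.float64(-158.73532920318246), np.float64(21.485948359781254), array([ 0.6306, -0.1048,  0.19  ]))
FRpre (np.float64(-1.1373211140422699), np.float64(20.590117663286037), array([ 0.5102, -0.0956,  0.136 ])) FRend (np.float64(-20.920208231912376), np.float64(20.846021551153807), array([ 0.5105, -0.0959,  0.135 ]))
RLend (np.float64(30.216930116346155), np.float64(20.474955246056766), array([0.6438, 0.0847, 0.191 ]))
```

>>> servo_tool:
  deltas:
    - [[85,0,0,0,0],[85,0,0,50,0],[85,15,-25,105,1.5],[85,40,-75,120,3.2],[85,65,-125,120,4.9]]

```text
time: 34.5
tool_pos: [0.5997, -0.0331, 0.2436]
tool_rot: [0.002, -0.199, 0.98, -0.0]
contact_force: [0.6, 0.3, -0.9]
gripper_width: 0.996
```

>>> servo_tool:
  deltas:
    - [[85,25,-45,0,0.1],[85,38,-73,0,0.1],[85,38,-73,-35,0.1],[85,38,-73,-58,0.1],[75,38,-73,-62,0.1]]

```text
time: 35.12
tool_pos: [0.6346, -0.1047, 0.1757]
tool_rot: [-0.002, -0.201, 0.98, 0.002]
contact_force: [0.6, 0.3, -0.5]
gripper_width: 0.882
```

```bash
python3 st.py;  python3 - <<'E'
from h import *
im=grab_frame('wrist'); save(im[250:480,180:480].repeat(2,0).repeat(2,1),'w17')
E
```

```text
35.12 pos [ 0.6346 -0.1047  0.1757] psi 27.42 knob 25.18 F [ 0.6  0.3 -0.5] M [-0.045  0.009 -0.086] w 75.3 vel 0.049
Mn -0.058 Mex -0.078 Mey 0.006
TAU -0.034
```

View pics/w17.png

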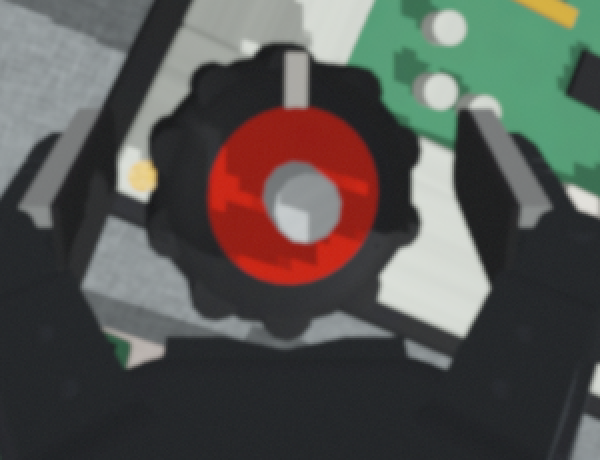

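Centred. I'll close and turn.

>>> servo_tool:
  deltas:
    - [[62,2,0,2,0],[50,2,0,2,0],[45,2,0,2,0]]

```text
time: 35.55
tool_pos: [0.6385, -0.1041, 0.1833]
tool_rot: [0.0, -0.202, 0.979, 0.001]
contact_force: [-4.4, 3.6, 2.6]
gripper_width: 0.654
```

```bash
python3 st.py
```

```text
35.55 pos [ 0.6385 -0.1041  0.1833] psi 27.56 knob 25.31 F [-4.4  3.6  2.6] M [0.54  0.622 0.04 ] w 55.9 vel 0.002
Mn -0.172 Mex 0.464 Mey 0.66
TAU 0.048
```

>>> servo_tool:
  deltas:
    - [[45,0,0,-0.1,-0.9],[45,0,0,-0.2,-1.8],[45,0,0,-0.4,-2.7],[45,0,0,-0.6,-3.6],[45,0,0,-0.8,-4.5]]

```text
time: 36.17
tool_pos: [0.639, -0.1058, 0.1827]
tool_rot: [0.001, 0.032, 0.999, -0.001]
contact_force: [-2.0, -5.3, 2.0]
gripper_width: 0.655
```

```bash
python3 st.py
```

```text
36.17 pos [ 0.639  -0.1058  0.1827] psi 0.53 knob 0.48 F [-2.  -5.3  2. ] M [0.518 0.188 1.397] w 55.9 vel 0.741
Mn 1.053 Mex 1.046 Mey 0.225
TAU 0.685
```

>>> servo_tool:
  deltas:
    - [[45,0,0,0,-0.4],[45,0,0,-0.1,-0.8]]

```text
time: 36.42
tool_pos: [0.639, -0.1061, 0.1826]
tool_rot: [0.001, 0.073, 0.997, -0.001]
contact_force: [-2.8, -6.3, 1.0]
gripper_width: 0.65
```

```bash
python3 st.py
```

```text
36.42 pos [ 0.639  -0.1061  0.1826] psi -4.16 knob -3.78 F [-2.8 -6.3  1. ] M [0.599 0.046 1.479] w 55.5 vel 0.329
Mn 1.089 Mex 1.163 Mey 0.089
TAU 0.651
```

>>> servo_tool:
  deltas:
    - [[75,0,0,0,0],[75,0,0,0,1.7],[75,0,0,-2,3.4],[62,0,0,-2,3.4],[50,0,0,-2,3.4]]

```text
time: 37.05
tool_pos: [0.6386, -0.1048, 0.1796]
tool_rot: [0.001, -0.103, 0.995, 0.0]
contact_force: [-0.3, 2.5, 3.1]
gripper_width: 0.644
```

>>> servo_tool:
  deltas:
    - [[45,0,0,0,0],[45,0,0,-0.1,-0.5],[45,0,0,-0.1,-1.0]]

```text
time: 37.42
tool_pos: [0.6387, -0.1052, 0.1793]
tool_rot: [0.001, -0.051, 0.999, -0.0]
contact_force: [-1.8, 1.2, 5.7]
gripper_width: 0.652
```

```bash
python3 st.py
```

```text
37.42 pos [ 0.6387 -0.1052  0.1793] psi 10.1 knob 9.17 F [-1.8  1.2  5.7] M [0.219 0.212 0.79 ] w 55.7 vel 0.405
Mn 0.63 Mex 0.517 Mey 0.227
TAU 0.703
```

>>> servo_tool:
  deltas:
    - [[45,0,0,0,-0.3],[45,0,0,-0.1,-0.6]]

```text
time: 37.67
tool_pos: [0.6388, -0.1054, 0.1792]
tool_rot: [0.001, -0.021, 1.0, -0.001]
contact_force: [-2.9, 0.0, 4.7]
gripper_width: 0.647
```

```bash
python3 st.py
```

```text
37.67 pos [ 0.6388 -0.1054  0.1792] psi 6.56 knob 5.95 F [-2.9  0.   4.7] M [0.249 0.204 0.853] w 55.3 vel 0.248
Mn 0.674 Mex 0.572 Mey 0.222
TAU 0.661
```

>>> servo_tool:
  deltas:
    - [[45,0,0,0,-0.3],[45,0,0,-0.1,-0.6]]

```text
time: 37.92
tool_pos: [0.6389, -0.1056, 0.1792]
tool_rot: [0.001, 0.011, 1.0, -0.001]
contact_force: [-1.7, -0.8, 4.5]
gripper_width: 0.643
```

```bash
python3 st.py
```

```text
37.92 pos [ 0.6389 -0.1056  0.1792] psi 2.95 knob 2.67 F [-1.7 -0.8  4.5] M [0.331 0.153 0.983] w 54.9 vel 0.25
Mn 0.756 Mex 0.704 Mey 0.177
TAU 0.697
```

>>> servo_tool:
  deltas:
    - [[45,0,0,0,-0.3],[45,0,0,-0.1,-0.6]]

```text
time: 38.17
tool_pos: [0.6389, -0.1059, 0.179]
tool_rot: [0.001, 0.042, 0.999, -0.001]
contact_force: [-0.8, -3.2, 5.0]
gripper_width: 0.646
```

```bash
python3 st.py;  python3 - <<'E'
from h import *
im=grab_frame('wrist'); save(im[250:480,180:480].repeat(2,0).repeat(2,1),'w18')
E
```

```text
38.17 pos [ 0.6389 -0.1059  0.179 ] psi -0.65 knob -0.59 F [-0.8 -3.2  5. ] M [0.374 0.099 1.1  ] w 55.1 vel 0.248
Mn 0.842 Mex 0.796 Mey 0.126
TAU 0.619
```

View pics/w18.png

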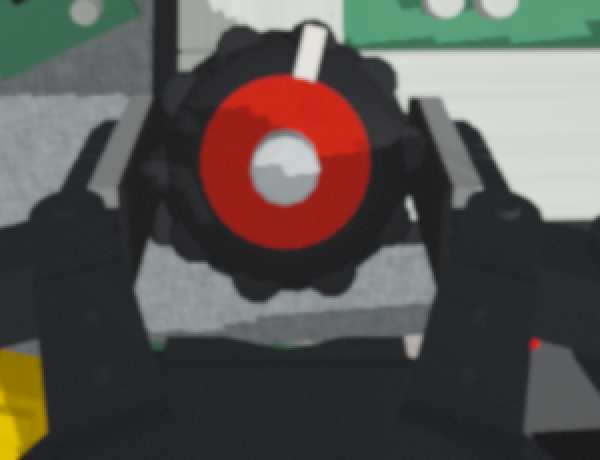

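Run:
```python
from ptr import *
print(ang(-.65,[.6389,-.1059,.179],(286,162),(311,52),.1895))
print('w17',ang(27.42,[.6346,-.1047,.1757],(294,196),(296,80),.1902))
```

```text
(np.float64(166.29141891466952), np.float64(21.439420412256805), array([ 0.6305, -0.1047,  0.1895]))
w17 (np.float64(-155.93706183986995), np.float64(21.566262642853744), array([ 0.6304, -0.1043,  0.1902]))
```

>>> servo_tool:
  deltas:
    - [[45,0,0,0,-0.3],[45,0,0,-0.1,-0.6]]

```text
time: 38.48
tool_pos: [0.6389, -0.1061, 0.179]
tool_rot: [0.001, 0.074, 0.997, -0.001]
contact_force: [-2.4, -2.8, 5.9]
gripper_width: 0.645
```

```bash
python3 st.py
```

```text
38.48 pos [ 0.6389 -0.1061  0.179 ] psi -4.24 knob -3.84 F [-2.4 -2.8  5.9] M [0.372 0.086 1.145] w 55.1 vel 0.247
Mn 0.883 Mex 0.815 Mey 0.113
TAU 0.68
```

>>> servo_tool:
  deltas:
    - [[75,0,0,0,0],[75,0,0,0,1.7],[75,0,0,0,3.4],[62,0,0,0,3.4],[50,0,0,0,3.4]]

```text
time: 39.1
tool_pos: [0.638, -0.1049, 0.1776]
tool_rot: [-0.0, -0.103, 0.995, 0.0]
contact_force: [-0.9, 1.8, 0.3]
gripper_width: 0.649
```

>>> servo_tool:
  deltas:
    - [[45,0,0,0,0],[45,0,0,-0.1,-0.4],[45,0,0,-0.1,-0.8]]

```text
time: 39.48
tool_pos: [0.6381, -0.1052, 0.1775]
tool_rot: [-0.0, -0.061, 0.998, -0.0]
contact_force: [-1.3, 0.6, 2.0]
gripper_width: 0.648
```

```bash
python3 st.py
```

```text
39.48 pos [ 0.6381 -0.1052  0.1775] psi 11.23 knob 10.2 F [-1.3  0.6  2. ] M [0.218 0.269 0.227] w 55.3 vel 0.329
Mn 0.122 Mex 0.276 Mey 0.284
TAU 0.154
```

>>> servo_tool:
  deltas:
    - [[45,0,0,0,-0.3],[45,0,0,-0.1,-0.6]]

```text
time: 39.72
tool_pos: [0.6381, -0.1054, 0.1774]
tool_rot: [-0.0, -0.031, 1.0, -0.0]
contact_force: [-3.2, -1.0, 2.8]
gripper_width: 0.646
```

```bash
python3 st.py
```

```text
39.73 pos [ 0.6381 -0.1054  0.1774] psi 7.72 knob 7.0 F [-3.2 -1.   2.8] M [0.077 0.339 0.876] w 55.1 vel 0.25
Mn 0.772 Mex 0.417 Mey 0.343
TAU 0.689
```

>>> servo_tool:
  deltas:
    - [[45,0,0,0,-0.3],[45,0,0,-0.1,-0.6]]

```text
time: 39.98
tool_pos: [0.6382, -0.1055, 0.1774]
tool_rot: [-0.0, 0.001, 1.0, -0.001]
contact_force: [-4.1, -1.4, 2.9]
gripper_width: 0.646
```

```bash
python3 st.py
```

```text
39.98 pos [ 0.6382 -0.1055  0.1774] psi 4.13 knob 3.74 F [-4.1 -1.4  2.9] M [-0.185  0.265  1.553] w 55.1 vel 0.248
Mn 1.494 Mex 0.471 Mey 0.251
TAU 1.382
```

>>> servo_tool:
  deltas:
    - [[45,0,0,0,-0.3],[45,0,0,-0.1,-0.6]]

```text
time: 40.22
tool_pos: [0.6379, -0.1056, 0.1773]
tool_rot: [-0.0, 0.032, 0.999, -0.001]
contact_force: [-8.3, -3.2, 7.9]
gripper_width: 0.635
```

```bash
python3 st.py;  python3 - <<'E'
from h import *
im=grab_frame('wrist'); save(im[250:480,180:480].repeat(2,0).repeat(2,1),'w19')
E
```

```text
40.23 pos [ 0.6379 -0.1056  0.1773] psi 0.48 knob 0.44 F [-8.3 -3.2  7.9] M [-0.336  1.138  0.249] w 54.2 vel 0.315
Mn 0.402 Mex -0.274 Mey 1.11
TAU 0.142
```

View pics/w19.png

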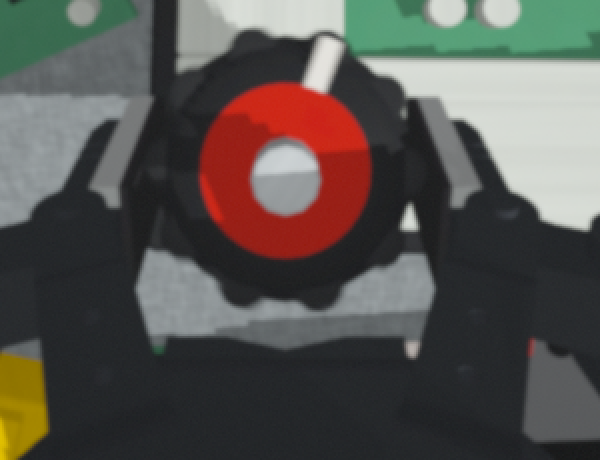

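Run:
```python
from ptr import *
print(ang(.48,[.6379,-.1056,.1773],(286,171),(325,63),.1893))
```

```text
(np.float64(160.09752750399895), np.float64(21.63588095797469), array([ 0.6305, -0.1046,  0.1893]))
```

>>> servo_tool:
  deltas:
    - [[45,0,0,0,-0.2],[45,0,0,0,-0.4]]

```text
time: 40.52
tool_pos: [0.6382, -0.1057, 0.1774]
tool_rot: [-0.0, 0.054, 0.999, -0.0]
contact_force: [-3.1, -3.9, 4.4]
gripper_width: 0.642
```

```bash
python3 st.py
```

```text
40.52 pos [ 0.6382 -0.1057  0.1774] psi -2.03 knob -1.84 F [-3.1 -3.9  4.4] M [-0.608  0.774  0.272] w 54.8 vel 0.153
Mn 0.527 Mex -0.486 Mey 0.728
TAU 0.246
```

>>> servo_tool:
  deltas:
    - [[45,0,0,0,-0.2],[45,0,0,0,-0.4]]

```text
time: 40.78
tool_pos: [0.6382, -0.1059, 0.1774]
tool_rot: [-0.0, 0.074, 0.997, -0.001]
contact_force: [-3.6, -3.6, 5.0]
gripper_width: 0.639
```

```bash
python3 st.py
```

```text
40.77 pos [ 0.6382 -0.1059  0.1774] psi -4.32 knob -3.92 F [-3.6 -3.6  5. ] M [-0.754  0.772  0.865] w 54.5 vel 0.159
Mn 1.125 Mex -0.367 Mey 0.715
TAU 0.862
```

>>> servo_tool:
  deltas:
    - [[45,0,0,0,-0.2]]

```text
time: 40.9
tool_pos: [0.6382, -0.1059, 0.1774]
tool_rot: [-0.0, 0.084, 0.996, -0.001]
contact_force: [-3.4, -3.2, 5.2]
gripper_width: 0.639
```

```bash
python3 st.py
```

```text
40.9 pos [ 0.6382 -0.1059  0.1774] psi -5.47 knob -4.96 F [-3.4 -3.2  5.2] M [-0.831  0.794  1.125] w 54.5 vel 0.161
Mn 1.394 Mex -0.328 Mey 0.731
TAU 1.159
```

>>> servo_tool:
  deltas:
    - [[85,0,0,0,0],[85,0,0,45,0],[85,-50,3,50,1.7],[85,-105,8,20,3.4],[85,-118,9,-5,5.1]]

```text
time: 41.52
tool_pos: [0.5174, -0.0947, 0.1696]
tool_rot: [-0.0, -0.184, 0.983, 0.001]
contact_force: [-0.1, 0.4, -0.6]
gripper_width: 0.998
```

>>> servo_tool:
  deltas:
    - [[85,0,0,-10,0.4],[85,0,0,-35,0.4],[85,0,0,-48,0.4],[72,0,0,-50,0.4]]

```text
time: 42.02
tool_pos: [0.5196, -0.0957, 0.1207]
tool_rot: [-0.001, -0.202, 0.979, 0.001]
contact_force: [-0.4, -0.1, 0.2]
gripper_width: 0.842
```

```bash
python3 st.py;  python3 - <<'E'
from h import *
im=grab_frame('wrist'); save(im[250:480,180:480].repeat(2,0).repeat(2,1),'w20')
E
```

```text
42.02 pos [ 0.5196 -0.0957  0.1207] psi 27.51 knob 25.27 F [-0.4 -0.1  0.2] M [ 0.012 -0.009 -0.001] w 71.9 vel 0.024
Mn -0.007 Mex 0.011 Mey -0.008
TAU -0.016
```

View pics/w20.png

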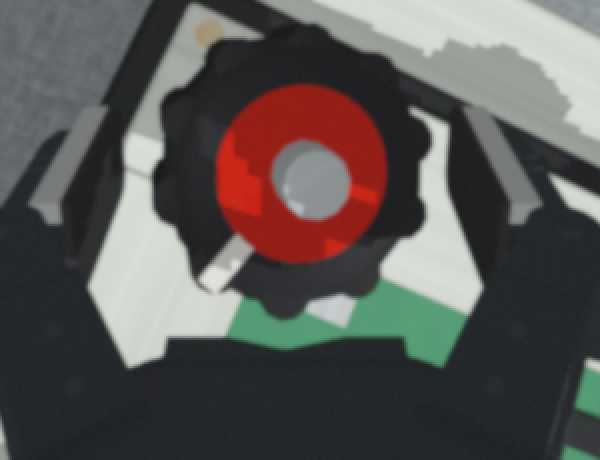

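>>> servo_tool:
  deltas:
    - [[62,0.5,0,1,0],[50,0.5,0,1,0],[45,0.5,0,1,0]]

```text
time: 42.45
tool_pos: [0.5205, -0.0948, 0.1244]
tool_rot: [-0.0, -0.202, 0.979, 0.002]
contact_force: [-5.6, 6.4, 5.9]
gripper_width: 0.657
```

>>> servo_tool:
  deltas:
    - [[45,0,0,-0.1,-0.9],[45,0,0,-0.2,-1.8],[45,0,0,-0.4,-2.7],[45,0,0,-0.6,-3.6],[45,0,0,-0.8,-4.5]]

```text
time: 43.08
tool_pos: [0.5211, -0.097, 0.1239]
tool_rot: [0.0, 0.032, 0.999, -0.001]
contact_force: [-3.0, -5.3, 2.5]
gripper_width: 0.658
```

```bash
python3 st.py;python3 - <<'E'
from ptr import *
print('w20',ang(27.5,[.5196,-.0957,.1207],(301,174),(227,264),.135))
E
```

```text
43.08 pos [ 0.5211 -0.097   0.1239] psi 0.57 knob 0.51 F [-3.  -5.3  2.5] M [0.439 0.344 1.377] w 56.2 vel 0.739
Mn 1.073 Mex 0.956 Mey 0.375
TAU 0.702
w20 (np.float64(-16.364559660773143), np.float64(20.58135463934542), array([ 0.5106, -0.096 ,  0.135 ]))
```

>>> servo_tool:
  deltas:
    - [[45,0,0,0,-0.3],[45,0,0,-0.1,-0.6]]

```text
time: 43.32
tool_pos: [0.5212, -0.0973, 0.1239]
tool_rot: [0.001, 0.062, 0.998, -0.001]
contact_force: [-4.0, -6.4, 1.6]
gripper_width: 0.654
```

```bash
python3 st.py
```

```text
43.33 pos [ 0.5212 -0.0973  0.1239] psi -2.91 knob -2.64 F [-4.  -6.4  1.6] M [0.508 0.269 1.477] w 55.9 vel 0.249
Mn 1.132 Mex 1.065 Mey 0.305
TAU 0.683
```

>>> servo_tool:
  deltas:
    - [[75,0,0,0,0],[75,0,0,0,1.7],[75,0,0,-1,3.4],[62,0,0,-1,3.4],[50,0,0,-1,3.4]]

```text
time: 43.95
tool_pos: [0.521, -0.0955, 0.1225]
tool_rot: [0.0, -0.113, 0.994, 0.001]
contact_force: [-2.5, 4.0, 5.4]
gripper_width: 0.648
```

>>> servo_tool:
  deltas:
    - [[45,0,0,0,0],[45,0,0,-0.1,-0.6],[45,0,0,-0.1,-1.2]]

```text
time: 44.32
tool_pos: [0.5212, -0.0962, 0.1224]
tool_rot: [0.0, -0.051, 0.999, -0.0]
contact_force: [-2.6, -0.4, 3.7]
gripper_width: 0.649
```

```bash
python3 st.py
```

```text
44.33 pos [ 0.5212 -0.0962  0.1224] psi 10.01 knob 9.09 F [-2.6 -0.4  3.7] M [0.253 0.261 0.841] w 55.4 vel 0.495
Mn 0.663 Mex 0.567 Mey 0.278
TAU 0.624
```

>>> servo_tool:
  deltas:
    - [[45,0,0,0,-0.3],[45,0,0,-0.1,-0.6]]

```text
time: 44.58
tool_pos: [0.5213, -0.0965, 0.1222]
tool_rot: [0.001, -0.02, 1.0, -0.0]
contact_force: [-2.2, -1.2, 5.2]
gripper_width: 0.649
```

```bash
python3 st.py
```

```text
44.58 pos [ 0.5213 -0.0965  0.1222] psi 6.5 knob 5.89 F [-2.2 -1.2  5.2] M [0.287 0.278 0.959] w 55.4 vel 0.248
Mn 0.757 Mex 0.647 Mey 0.298
TAU 0.667
```

>>> servo_tool:
  deltas:
    - [[45,0,0,0,-0.3],[45,0,0,-0.1,-0.6]]

```text
time: 44.82
tool_pos: [0.5213, -0.0968, 0.1221]
tool_rot: [0.001, 0.011, 1.0, -0.001]
contact_force: [-2.5, -1.6, 5.2]
gripper_width: 0.651
```

```bash
python3 st.py
```

```text
44.83 pos [ 0.5213 -0.0968  0.1221] psi 2.91 knob 2.64 F [-2.5 -1.6  5.2] M [0.222 0.227 1.062] w 55.6 vel 0.248
Mn 0.875 Mex 0.635 Mey 0.242
TAU 0.754
```

>>> servo_tool:
  deltas:
    - [[45,0,0,0,-0.25],[45,0,0,-0.1,-0.5]]

```text
time: 45.08
tool_pos: [0.5214, -0.097, 0.1221]
tool_rot: [0.001, 0.037, 0.999, -0.001]
contact_force: [-3.2, -3.6, 5.6]
gripper_width: 0.649
```

```bash
python3 st.py
```

```text
45.08 pos [ 0.5214 -0.097   0.1221] psi -0.07 knob -0.06 F [-3.2 -3.6  5.6] M [0.218 0.246 1.127] w 55.4 vel 0.207
Mn 0.937 Mex 0.658 Mey 0.261
TAU 0.677
```

>>> servo_tool:
  deltas:
    - [[45,0,0,0,-0.25],[45,0,0,-0.1,-0.5]]

```text
time: 45.32
tool_pos: [0.5214, -0.0973, 0.122]
tool_rot: [0.001, 0.063, 0.998, -0.001]
contact_force: [-3.7, -4.8, 5.1]
gripper_width: 0.646
```

```bash
python3 st.py;  python3 - <<'E'
from h import *
im=grab_frame('wrist'); save(im[250:480,180:480].repeat(2,0).repeat(2,1),'w21')
E
```

```text
45.33 pos [ 0.5214 -0.0973  0.122 ] psi -3.06 knob -2.77 F [-3.7 -4.8  5.1] M [0.152 0.142 1.267] w 55.1 vel 0.205
Mn 1.088 Mex 0.664 Mey 0.153
TAU 0.746
```

View pics/w21.png

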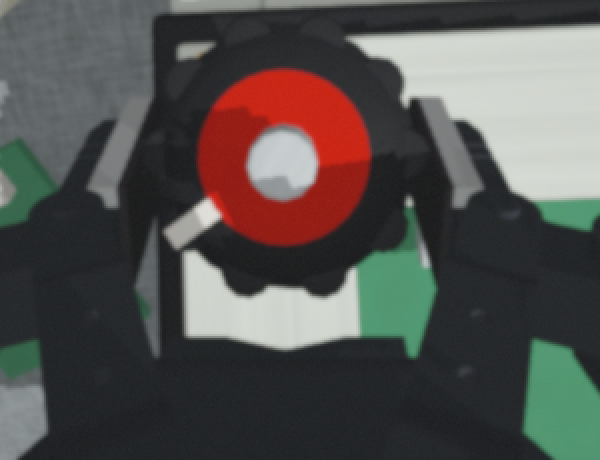

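>>> servo_tool:
  deltas:
    - [[75,0,0,0,0],[75,0,0,0,1.7],[75,0,0,0,3.2],[62,0,0,0,3.2],[50,0,0,0,3.2]]

```text
time: 46.0
tool_pos: [0.5205, -0.0957, 0.121]
tool_rot: [-0.0, -0.102, 0.995, 0.001]
contact_force: [-1.8, 2.9, 2.2]
gripper_width: 0.647
```

>>> servo_tool:
  deltas:
    - [[45,0,0,0,0],[45,0,0,-0.1,-0.4],[45,0,0,-0.1,-0.8]]

```text
time: 46.38
tool_pos: [0.5207, -0.0961, 0.1209]
tool_rot: [-0.0, -0.061, 0.998, 0.0]
contact_force: [-2.6, 1.1, 4.4]
gripper_width: 0.647
```

```bash
python3 st.py;python3 - <<'E'
from ptr import *
print('w21',ang(-3.06,[.5214,-.0973,.122],(284,157),(193,222),.1342))
E
```

```text
46.38 pos [ 0.5207 -0.0961  0.1209] psi 11.23 knob 10.2 F [-2.6  1.1  4.4] M [0.309 0.398 0.306] w 55.3 vel 0.326
Mn 0.159 Mex 0.383 Mey 0.419
TAU 0.222
w21 (np.float64(-57.73347944309539), np.float64(20.66411129959135), array([ 0.5108, -0.0958,  0.1342]))
```

>>> servo_tool:
  deltas:
    - [[45,0,0,0,-0.3],[45,0,0,-0.1,-0.6]]

```text
time: 46.62
tool_pos: [0.5207, -0.0964, 0.1208]
tool_rot: [-0.0, -0.031, 1.0, -0.0]
contact_force: [-3.2, -0.5, 4.9]
gripper_width: 0.653
```

```bash
python3 st.py
```

```text
46.62 pos [ 0.5207 -0.0964  0.1208] psi 7.71 knob 7.0 F [-3.2 -0.5  4.9] M [0.236 0.401 0.859] w 55.8 vel 0.253
Mn 0.691 Mex 0.55 Mey 0.417
TAU 0.641
```

>>> servo_tool:
  deltas:
    - [[45,0,0,0,-0.25],[45,0,0,-0.1,-0.5]]

```text
time: 46.88
tool_pos: [0.5208, -0.0966, 0.1206]
tool_rot: [0.0, -0.004, 1.0, -0.0]
contact_force: [-2.8, -1.7, 5.7]
gripper_width: 0.648
```

```bash
python3 st.py
```

```text
46.88 pos [ 0.5208 -0.0966  0.1206] psi 4.68 knob 4.24 F [-2.8 -1.7  5.7] M [0.024 0.46  0.983] w 55.3 vel 0.207
Mn 0.895 Mex 0.407 Mey 0.46
TAU 0.763
```

>>> servo_tool:
  deltas:
    - [[45,0,0,0,-0.2],[45,0,0,0,-0.4]]

```text
time: 47.12
tool_pos: [0.5208, -0.0968, 0.1207]
tool_rot: [0.0, 0.016, 1.0, -0.001]
contact_force: [-3.2, -3.7, 5.1]
gripper_width: 0.646
```

```bash
python3 st.py
```

```text
47.12 pos [ 0.5208 -0.0968  0.1207] psi 2.32 knob 2.11 F [-3.2 -3.7  5.1] M [-0.154  0.394  1.401] w 55.2 vel 0.164
Mn 1.346 Mex 0.427 Mey 0.381
TAU 1.078
```

>>> servo_tool:
  deltas:
    - [[45,0,0,0,-0.2]]

```text
time: 47.25
tool_pos: [0.5208, -0.0969, 0.1206]
tool_rot: [0.0, 0.027, 1.0, -0.001]
contact_force: [-3.5, -4.2, 4.9]
gripper_width: 0.647
```

```bash
python3 st.py;  python3 - <<'E'
from h import *
im=grab_frame('wrist'); save(im[250:480,180:480].repeat(2,0).repeat(2,1),'w22')
E
```

```text
47.25 pos [ 0.5208 -0.0969  0.1206] psi 1.16 knob 1.05 F [-3.5 -4.2  4.9] M [-0.222  0.349  1.586] w 55.2 vel 0.161
Mn 1.541 Mex 0.447 Mey 0.332
TAU 1.242
```

View pics/w22.png

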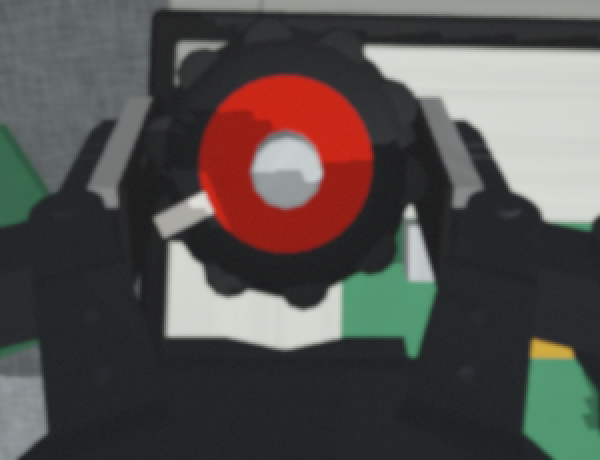

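>>> servo_tool:
  deltas:
    - [[85,0,0,0,0],[85,0,0,50,0],[85,20,25,105,1.5],[85,55,75,122,3.2],[85,92,125,122,4.4]]

```text
time: 47.92
tool_pos: [0.6142, 0.0291, 0.2451]
tool_rot: [0.003, -0.203, 0.979, -0.0]
contact_force: [2.1, -1.6, -0.2]
gripper_width: 0.992
```

>>> servo_tool:
  deltas:
    - [[85,35,48,0,0],[85,40,56,-5,0],[85,40,56,-35,0],[85,40,56,-58,0],[75,40,56,-62,0]]

```text
time: 48.55
tool_pos: [0.6501, 0.0831, 0.1769]
tool_rot: [-0.003, -0.201, 0.979, 0.001]
contact_force: [-0.7, 0.4, -0.7]
gripper_width: 0.879
```

```bash
python3 st.py;  python3 - <<'E'
from h import *
im=grab_frame('wrist'); save(im[250:480,180:480].repeat(2,0).repeat(2,1),'w23')
E
```

```text
48.55 pos [0.6501 0.0831 0.1769] psi 27.45 knob 25.21 F [-0.7  0.4 -0.7] M [-0.046  0.04  -0.023] w 75.1 vel 0.045
Mn -0.0 Mex -0.054 Mey 0.036
TAU 0.02
```

View pics/w23.png

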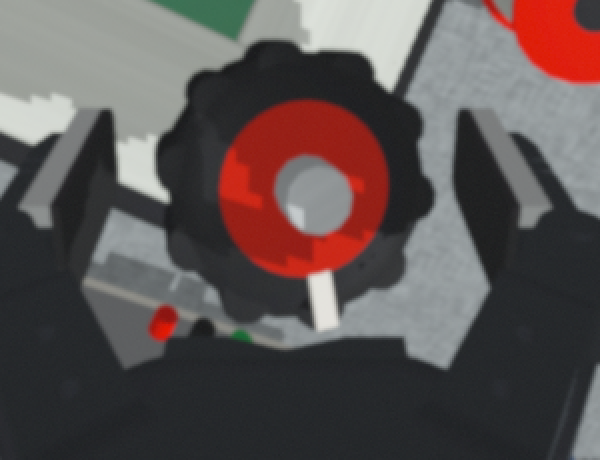

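>>> servo_tool:
  deltas:
    - [[62,1.5,1,1,0],[50,1.5,1,1,0],[45,1.5,1,1,0]]

```text
time: 48.98
tool_pos: [0.6534, 0.0857, 0.1835]
tool_rot: [0.0, -0.202, 0.979, 0.001]
contact_force: [-4.5, 3.4, 1.9]
gripper_width: 0.657
```

>>> servo_tool:
  deltas:
    - [[45,0,0,-0.1,-0.9],[45,0,0,-0.2,-1.8],[45,0,0,-0.4,-2.7],[45,0,0,-0.6,-3.6],[45,0,0,-0.8,-4.5]]

```text
time: 49.6
tool_pos: [0.654, 0.0837, 0.1828]
tool_rot: [0.001, 0.032, 0.999, -0.001]
contact_force: [-3.7, -6.0, 2.4]
gripper_width: 0.655
```

```bash
python3 st.py;python3 - <<'E'
from ptr import *
print('w23',ang(27.5,[.6501,.0831,.1769],(304,189),(323,300),.191))
E
```

```text
49.6 pos [0.654  0.0837 0.1828] psi 0.52 knob 0.48 F [-3.7 -6.   2.4] M [0.255 0.235 1.359] w 55.9 vel 0.742
Mn 1.131 Mex 0.789 Mey 0.253
TAU 0.71
w23 (np.float64(35.172552562082316), np.float64(20.739161595631327), array([0.644 , 0.0847, 0.191 ]))
```

>>> servo_tool:
  deltas:
    - [[45,0,0,0,-0.3],[45,0,0,-0.1,-0.6]]

```text
time: 49.85
tool_pos: [0.654, 0.0834, 0.1828]
tool_rot: [0.001, 0.062, 0.998, -0.001]
contact_force: [-3.6, -7.6, 3.0]
gripper_width: 0.656
```

```bash
python3 st.py
```

```text
49.85 pos [0.654  0.0834 0.1828] psi -2.96 knob -2.68 F [-3.6 -7.6  3. ] M [0.346 0.24  1.466] w 56.0 vel 0.246
Mn 1.19 Mex 0.917 Mey 0.265
TAU 0.661
```

>>> servo_tool:
  deltas:
    - [[75,0,0,0,0],[75,0,0,0,1.7],[75,0,-1,-1.5,3.4],[62,0,-1,-1.5,3.4],[50,0,-1,-1.5,3.4]]

```text
time: 50.48
tool_pos: [0.6537, 0.0849, 0.1808]
tool_rot: [0.001, -0.113, 0.994, 0.001]
contact_force: [-1.4, 3.1, 3.2]
gripper_width: 0.649
```

>>> servo_tool:
  deltas:
    - [[45,0,0,0,0],[45,0,0,-0.1,-0.6],[45,0,0,-0.1,-1.2]]

```text
time: 50.85
tool_pos: [0.6539, 0.0843, 0.1806]
tool_rot: [0.001, -0.051, 0.999, 0.0]
contact_force: [-2.6, 0.9, 3.8]
gripper_width: 0.647
```

```bash
python3 st.py
```

```text
50.85 pos [0.6539 0.0843 0.1806] psi 10.07 knob 9.14 F [-2.6  0.9  3.8] M [0.448 0.324 0.803] w 55.2 vel 0.492
Mn 0.549 Mex 0.723 Mey 0.356
TAU 0.599
```

>>> servo_tool:
  deltas:
    - [[45,0,0,0,-0.3],[45,0,0,-0.1,-0.6]]

```text
time: 51.1
tool_pos: [0.654, 0.0841, 0.1805]
tool_rot: [0.001, -0.02, 1.0, -0.0]
contact_force: [-1.7, -0.4, 5.6]
gripper_width: 0.648
```

```bash
python3 st.py
```

```text
51.1 pos [0.654  0.0841 0.1805] psi 6.54 knob 5.94 F [-1.7 -0.4  5.6] M [0.451 0.351 0.915] w 55.4 vel 0.249
Mn 0.65 Mex 0.771 Mey 0.383
TAU 0.615
```

>>> servo_tool:
  deltas:
    - [[45,0,0,0,-0.3],[45,0,0,-0.1,-0.6]]

```text
time: 51.35
tool_pos: [0.654, 0.0838, 0.1804]
tool_rot: [0.001, 0.011, 1.0, -0.0]
contact_force: [-2.7, -0.5, 6.6]
gripper_width: 0.648
```

```bash
python3 st.py
```

```text
51.35 pos [0.654  0.0838 0.1804] psi 2.95 knob 2.67 F [-2.7 -0.5  6.6] M [0.455 0.298 1.068] w 55.3 vel 0.247
Mn 0.786 Mex 0.843 Mey 0.33
TAU 0.737
```

>>> servo_tool:
  deltas:
    - [[45,0,0,0,-0.25],[45,0,0,-0.1,-0.5]]

```text
time: 51.6
tool_pos: [0.654, 0.0835, 0.1803]
tool_rot: [0.001, 0.037, 0.999, -0.0]
contact_force: [-2.6, -1.3, 5.8]
gripper_width: 0.65
```

```bash
python3 st.py
```

```text
51.6 pos [0.654  0.0835 0.1803] psi -0.04 knob -0.04 F [-2.6 -1.3  5.8] M [0.478 0.31  1.096] w 55.5 vel 0.207
Mn 0.802 Mex 0.875 Mey 0.344
TAU 0.698
```

>>> servo_tool:
  deltas:
    - [[45,0,0,0,-0.25],[45,0,0,-0.1,-0.5]]

```text
time: 51.85
tool_pos: [0.654, 0.0833, 0.1802]
tool_rot: [0.001, 0.063, 0.998, -0.0]
contact_force: [-3.1, -3.0, 5.4]
gripper_width: 0.653
```

```bash
python3 st.py
```

```text
51.85 pos [0.654  0.0833 0.1802] psi -3.03 knob -2.75 F [-3.1 -3.   5.4] M [0.512 0.283 1.239] w 55.7 vel 0.208
Mn 0.915 Mex 0.967 Mey 0.32
TAU 0.699
```

Not solid yet, so I'll regrip once more.

>>> servo_tool:
  deltas:
    - [[75,0,0,0,0],[75,0,0,0,1.7],[75,0,0,0,3.2],[62,0,0,0,3.2],[50,0,0,0,3.2]]

```text
time: 52.48
tool_pos: [0.6532, 0.0847, 0.1791]
tool_rot: [-0.0, -0.103, 0.995, 0.001]
contact_force: [-2.6, 3.5, 1.7]
gripper_width: 0.649
```

>>> servo_tool:
  deltas:
    - [[45,0,0,0,0],[45,0,0,-0.1,-0.5],[45,0,0,-0.1,-1.0]]

```text
time: 52.85
tool_pos: [0.6533, 0.0843, 0.1788]
tool_rot: [-0.0, -0.051, 0.999, 0.0]
contact_force: [-2.9, 1.5, 4.7]
gripper_width: 0.647
```

```bash
python3 st.py
```

```text
52.85 pos [0.6533 0.0843 0.1788] psi 10.05 knob 9.13 F [-2.9  1.5  4.7] M [0.581 0.442 0.609] w 55.3 vel 0.402
Mn 0.321 Mex 0.753 Mey 0.483
TAU 0.405
```

>>> servo_tool:
  deltas:
    - [[45,0,0,0,-0.25],[45,0,0,-0.1,-0.5]]

```text
time: 53.1
tool_pos: [0.6534, 0.084, 0.1787]
tool_rot: [0.0, -0.026, 1.0, 0.0]
contact_force: [-4.3, 2.8, 4.3]
gripper_width: 0.647
```

```bash
python3 st.py
```

```text
53.1 pos [0.6534 0.084  0.1787] psi 7.13 knob 6.47 F [-4.3  2.8  4.3] M [0.679 0.492 0.871] w 55.3 vel 0.211
Mn 0.519 Mex 0.949 Mey 0.54
TAU 0.685
```

>>> servo_tool:
  deltas:
    - [[45,0,0,0,-0.25],[45,0,0,-0.1,-0.5]]

```text
time: 53.35
tool_pos: [0.6535, 0.0838, 0.1786]
tool_rot: [0.0, 0.001, 1.0, 0.0]
contact_force: [-5.0, 1.5, 5.0]
gripper_width: 0.645
```

```bash
python3 st.py
```

```text
53.35 pos [0.6535 0.0838 0.1786] psi 4.11 knob 3.73 F [-5.   1.5  5. ] M [0.675 0.52  1.107] w 55.1 vel 0.203
Mn 0.734 Mex 1.044 Mey 0.568
TAU 0.812
```

>>> servo_tool:
  deltas:
    - [[45,0,0,0,-0.2],[45,0,0,0,-0.4]]

```text
time: 53.6
tool_pos: [0.6535, 0.0836, 0.1786]
tool_rot: [0.0, 0.021, 1.0, -0.0]
contact_force: [-5.0, 1.0, 4.9]
gripper_width: 0.647
```

```bash
python3 st.py
```

```text
53.6 pos [0.6535 0.0836 0.1786] psi 1.8 knob 1.63 F [-5.   1.   4.9] M [0.525 0.478 1.596] w 55.3 vel 0.161
Mn 1.239 Mex 1.118 Mey 0.515
TAU 1.279
```

>>> servo_tool:
  deltas:
    - [[85,0,0,0,0],[85,0,0,30,0],[85,0,0,90,0],[85,-60,40,120,0],[85,-100,90,120,0]]

```text
time: 54.22
tool_pos: [0.5645, 0.1615, 0.2996]
tool_rot: [0.003, 0.024, 1.0, -0.0]
contact_force: [0.3, 1.1, 0.1]
gripper_width: 0.994
```

>>> servo_tool:
  deltas:
    - [[85,-40,60,0,0],[85,-80,120,0,0],[85,-120,180,0,0],[85,-140,230,0,0],[85,-140,230,0,0]]

```text
time: 54.85
tool_pos: [0.4226, 0.394, 0.2963]
tool_rot: [0.0, 0.021, 1.0, -0.0]
contact_force: [-0.7, -0.3, -0.4]
gripper_width: 0.994
```

```bash
python3 st.py;  python3 - <<'E'
from h import *
t=grab_frame('top'); save(t,'top_end'); save(cv2.resize(t[180:300,220:420],None,fx=4,fy=4,interpolation=cv2.INTER_CUBIC),'top_end_crop')
for c,s in caps(t,'top'): print(c,s)
E
```

```text
54.85 pos [0.4226 0.394  0.2963] psi 1.84 knob 1.66 F [-0.7 -0.3 -0.4] M [-0.035 -0.     0.06 ] w 84.9 vel 0.251
Mn 0.069 Mex -0.006 Mey -0.003
TAU 0.048
[376.5 141.4] [370 140  14   4  36]
[290.8 203.3] [284 197  15  14 117]
[368.8 210.5] [362 204  15  15 126]
[251.4 229. ] [240 217  25  26 446]
[ 90.9 256.8] [  59  229   69   56 1000]
[287. 255.] [280 249  14  14 111]
[245.5 267.3] [234 256  24  24 442]
[362.6 263. ] [356 257  15  14 110]
[ 54.6 269.5] [ 50 261  11  17  88]
[133.1 284.3] [118 269  29  35 182]
[403.3 275.8] [400 272   8   9  55]
[ 75.5 307.1] [ 71 301  11  16  44]
[125.4 318.7] [112 306  25  22 206]
[150.9 313.5] [146 309  10  10  46]
[159.9 403.4] [ 109  325  113  155 5023]
[105.4 332.7] [ 96 327  19  14 128]
[ 99.  345.4] [ 95 339   9  12  40]
[309.6 442.7] [283 428  60  52 566]
[324.8 459.1] [316 452  18  15  90]
```

View pics/top_end_crop.png

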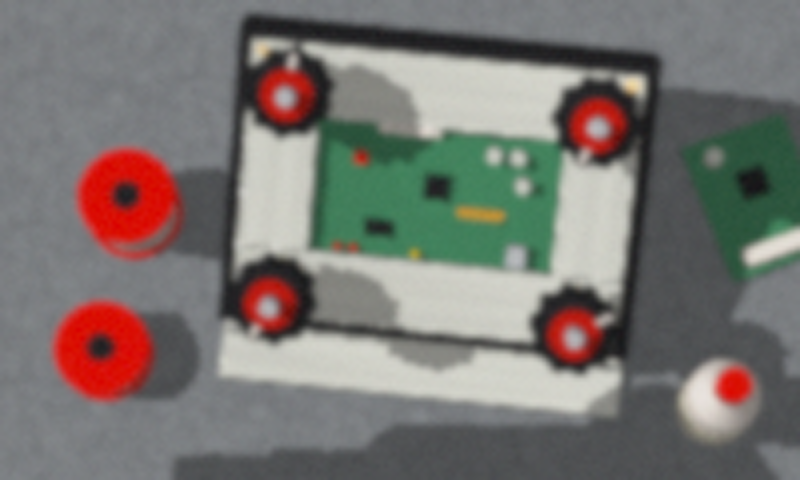

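```bash
python3 -c "
from plant import *
print(job_done())"
```

```text
the job is handed in; nothing more can be done
None
```

I tightened all four knobs crosswise in two passes, in the order front left, rear right, front right, rear left both times. I handed the job in at about 55 s with the gripper open and clear of the jig.

**First pass:** I turned each knob until the torque jumped from about 0.1 to about 0.6 N m, then aimed for 20° more. The pointer and torque readings suggest the real amount past the bite was about 13–17° on the front left, rear right and front right knobs. The rear left knob had no separate check, but its second-pass travel suggests it may also have fallen short.

**Second pass:** each knob came up solid, with torque well above the 0.7 N m spring level:

| Knob | Torque when solid (N m) |
|---|---|
| Front left | 1.41 |
| Rear right | 1.38, then 1.16 on a re-check |
| Front right | 1.24 |
| Rear left | 1.28 |

**Checks:**
- **Solid stop:** the front left pointer ended about 59° past its bite, against 57° expected. The other three rest on the torque reading.
- **Slips:** the grip slipped once on the front left knob, so I regripped and drove it home. It also slipped on the rear right knob at the stop, so I tested that one again and it was still solid.
- **Other items:** in the final top picture the reels and flux bottle are where they started and the spare board looks the same. I did not check the screwdriver, multimeter or parts tray one by one.

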